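Zero the thrust gauge and present a drone arm over it

ROBOT

A 6-joint arm with a two-finger parallel gripper is mounted at the origin on the work surface. World frame = base frame: x ahead of the robot, y to its left, z up, the work surface at z = 0. Lengths are in m, angles in degrees, forces in N, time in s.
With the tool pointing down it reaches from about 0.4 to 0.825 m from the base axis. Payload 7 kg.
Tool frame: the origin (TCP) lies at the centre of the arm's flange, where the gripper is bolted on; the fingertips stand 178 mm ahead of it and the grasp point (between the pads) lies 159 mm ahead of it; z points along the fingers, y is the line along which they close (so a half turn about z gives the same grasp; the last joint's range is limited). The gripper opens to 88 mm and grips with 3 to 60 N. Pads are 19 mm wide; open, the fingers measure 130 mm over their backs; the gripper's body (78 mm by 193 mm) begins 47 mm behind the grasp point.
Start: joints at [84.173, 20.546, 0.682, 0, -70.136, -16.507], TCP at [0.257, 0.624, 0.405] pointing down, gripper open.
Joint ranges: [-176.03, 176.03], [-82.01, 121.73], [-58.28, 71.71], [-173.87, 95.51], [-174.79, -0.11], [-173.66, 173.66]. Speed limits (degrees/s): [136.94, 136.94, 172.46, 180, 180, 180].

INTERFACE

Orientations are given as [roll, pitch, yaw] about the fixed x, y, z axes, in that order (R = Rz(yaw) Ry(pitch) Rx(roll)).
In Python, from plant import telemetry, snapshot, workorder, nets gives the robot as it stands.
- The arm moves only by the shell command python3 -m creep 'ROWS'. ROWS is JSON, a list that holds one entry, the list of rows, each a list of 5 numbers: the shift along the tool's x, y, z normalised to -1 to 1, where 1 is 0.2 m, then the turn about the tool's z normalised to -1 to 1, where 1 is pi/2 rad, then the opening, from 0 (shut) to 1 (fully open). In form: [[[x, y, z, spin, hand], ...]]. A call has 1 to 8 rows; each row shifts and turns the commanded pose from where the row before left it, along the tool's axes as they then stand; what a row does not reach is not made up. A row lasts 1/12 s, in which the tool goes at most 41.7 mm and 7.16 degrees, less where a joint would pass 70% of its speed; a pose out of reach is approached as far as the arm can. A call with a number of a shift or a turn outside -1 to 1 is refused whole. A call with a gripper value outside its range is refused whole. The fingers move at their own pace and stop on an object; the grip force is fixed at half the most. Time passes only in rows, so rows that do not move let the fingers close. It gives the time, the measured TCP pose, the force, the opening and the grip force at its end, in the units of the state.
- telemetry.get_obs(): the state, without advancing time (a new reading comes with each control period).
- snapshot(name): name is "side" or "top"; returns a dict with "frame" (384x512x3 uint8, red, green, blue), "fx", "fy", "cx", "cy" (pixels), "rvec" (rotation vector, rad) and "tvec" (3), from world to camera coordinates, as OpenCV has them. Camera axes: x right, y down, z forward; pixel columns grow to the right and rows downward; lengths in m; the calibration is good to about 2 mm. A picture is of the moment at which its call begins. There is no depth.
- workorder.close_job(): hands the job in; it is judged then, once.
Trained networks look in a picture, given as the dict that the camera call returned (one of the last four; its "shot" number tells which), for a name from the list of things; names that differ only in an ending like _2 or _b are one class to them, and where a whole thing is asked for, a point or a joint stands for the part that bears it (a point fixed in the world has none). Each returns a list of dicts, best first, with "confidence" (0 to 1); they miss things now and then, are a little off and sometimes report something else, mostly with a low value. They report only what shows in the picture. A call takes as long as a camera call. They do not tell look-alikes from the thing itself.
- nets.find_in(picture, query): "uv" ([column, row] in pixels, amid what is visible of it).
- nets.masks_of(picture, query): "region" (384x512 bool, what is visible of it) and "uv" ([column, row] in pixels, amid what is visible of it).
- nets.landmark_of(picture, query): "uv" ([column, row] in pixels: a listed point, or the origin of a listed thing).
The state is a dict: "clock": time; "joint_pos": joint angles; "qvel": joint speeds; "tau": joint torques, N m; "tool_pos": TCP position; "orientation": TCP orientation; "force": force on the tool from outside, world axes, zero at the start; "moment": the same for the moment, N m; "opening": finger opening in m; "gripper_force": force on a finger pad.
Only numpy, scipy, OpenCV 4.12 (cv2) and the standard library are available. Lean on these libraries where they do the work, as an engineer would, in place of code of your own. Each camera call takes 0.05 s, during which the arm holds its last target. There are 200 camera calls.

TASK

Get the thrust gauge ready for the next motor: first turn the peak-pointer knob on its dial anticlockwise (seen from above) all the way back to its zero stop. Only then draw the drone arm (square tube with a motor on its end) up out of its slanted socket, turn it level with the motor shaft pointing straight up, and bring its motor over the middle of the gauge's round load plate, about 10 cm above it. Finish while still holding it there, steady in the gripper and touching nothing else, and leave the other things on the bench where they are.

Things in the scene. Friction and masses are not known exactly. Their poses are not given: they have to be found in the camera images.
- gauge: Thrust gauge, fixed: grey housing 240 (its x) x 130 (y) x 50 mm high, origin under its centre, z up, left or right of the bench's middle, yaw within 0.3 rad. On top: white dial (radius 52) with the black peak-pointer knob, its axis 62 mm towards -x of the origin, and a round load plate (radius 40) on a column, centred 65 mm towards +x, its top 80 mm above the bench.
- pointer (a joint): Angle of the peak-pointer knob in rad: 0 at the zero stop, growing as it turns clockwise seen from above, up to 2.8; it starts between 0.8 and 1.8. To zero it, turn it anticlockwise (from above). Light friction (0.03 N m), stays where left.
- knob_grip (a point): Point on the knob's upright axis to grip, 80 mm above the bench; its frame turns with the knob. Black disc of radius 20 mm with an upright grip bar 40 mm long (frame x), 14 mm thick (y); bar top 10 mm above this point, disc top 19 mm below. At joint 0 the bar and the dark needle point along the gauge's +x.
- plate_top (a point): Centre of the load plate's top face, 80 mm above the bench; axes as the gauge's.
- stand: Stand, fixed, on the other side of the bench's middle from the gauge, yaw within 0.3 rad: dark steel base 150 x 110 x 12 mm carrying a square aluminium socket tube that slants up towards the stand's +x, 50 degrees above level. Origin on the bench, about under the arm's clamp.
- socket_mouth (a point): Centre of the socket's mouth, 90 mm above the bench (axes as the stand's). The bore is 20 x 20 mm inside, 28 x 28 mm outside, 70 mm deep, slanted 50 degrees above level towards the stand's +x; the arm slides out along this slope.
- drone_arm: Drone arm, loose, 0.16 to 0.26 kg: black square tube 16 x 16 x 240 mm. Origin: centre of the foot end face; x along the tube to the motor; z the way the motor shaft points; y across. In the socket x slants up 50 degrees, z points up and back. Clamp block at x = 130 mm, motor at 225 mm, centre of mass about 160 mm. Level means z straight up.
- clamp (a point): Centre of the arm's clamp block (36 mm along the tube x, 24 mm across y, 26 mm along z), the place to grip; about 135 mm above the bench at the start. Axes as the arm's.
- motor (a point): Centre of the motor: can of radius 21 mm, 20 mm tall along z, at x = 225 mm and 24 mm above the tube's axis, with a shaft 6 mm thick standing 16 mm above the can. 95 mm along x and 24 mm along z from the clamp. Axes as the arm's.
- jar: Bystander: glass jar with steel cap, radius 26 mm, 85 mm high, near the bench's middle line; origin under it.
- flux_bottle: Bystander: small amber bottle, radius 14 mm, 60 mm high, near the bench's middle line; origin under it.
- spare_motor: Bystander: loose motor standing on the bench, radius 21 mm, 38 mm high; origin under it.
- driver: Bystander: screwdriver 180 mm long lying at the far edge of the work; origin under its middle.
Not all that is in view belongs to the job. Several things have the shape of the drone_arm; the one meant has the colours described above.

How it is judged:
By the outcome, as a careful person would: the job done as asked, in the order asked, and still so for the second after the job is handed in, while the arm keeps its last pose, push and grip.
It also fails if it takes over 72 s, if anything falls off the work surface, if the arm or the gripper's body presses on something with over 40 N, if the wrist force passes 120 N, or if a joint passes its speed limit or range.

## Working session

There is one attempt and no reset: what is moved stays moved. The work goes in short steps, Python scripts to look and compute and a shell command to move; the robot and the scene stay as the last step left them, time stands still between calls to the robot, and variables do not carry over. Pictures are saved under pics/ and viewed, at most 10 in all, crops included, and the job is handed in when it is done.

```bash
ls; mkdir -p pics; cat > h.py <<'E'
import numpy as np, cv2
from plant import telemetry, snapshot, workorder, nets
from scipy.spatial.transform import Rotation as Ro
def cam(s):
    K=np.array([[s['fx'],0,s['cx']],[0,s['fy'],s['cy']],[0,0,1]]);R=cv2.Rodrigues(np.array(s['rvec'],float))[0];return K,R,np.array(s['tvec'],float).reshape(3)
def proj(s,X):
    K,R,t=cam(s);p=(R@np.atleast_2d(X).T).T+t;p=p@K.T;return p[:,:2]/p[:,2:]
def tri(ss,uvs):
    P=[cam(s)[0]@np.c_[cam(s)[1],cam(s)[2]] for s in ss]
    X=cv2.triangulatePoints(P[0],P[1],np.array(uvs[0],float).reshape(2,1),np.array(uvs[1],float).reshape(2,1));X=(X[:3]/X[3]).ravel()
    e=[np.linalg.norm(proj(s,X)[0]-u) for s,u in zip(ss,uvs)];return X,max(e)
def onz(s,uv,z):
    K,R,t=cam(s);d=R.T@np.linalg.inv(K)@np.array([uv[0],uv[1],1.]);c=-R.T@t;return c+d*(z-c[2])/d[2]
E
python3 - <<'E'
from h import *
np.set_printoptions(precision=3,suppress=True)
S={n:snapshot(n) for n in("side","top")}
ims=[]
for n,s in S.items():
    K,R,t=cam(s);print(n,s['fx'],-R.T@t,R[2]);ims.append(s['frame'][:,:,::-1])
cv2.imwrite('pics/a.png',cv2.resize(np.hstack(ims),(800,300),interpolation=cv2.INTER_AREA))
cv2.imwrite('pics/top.png',cv2.resize(S['top']['frame'][:,:,::-1],(800,600)));cv2.imwrite('pics/side.png',cv2.resize(S['side']['frame'][:,:,::-1],(800,600)))
for q in("gauge","knob_grip","plate_top","stand","socket_mouth","drone_arm","clamp","motor","jar","flux_bottle","spare_motor","driver"):
    for n,s in S.items(): print(q,n,[(np.round(d['uv'],1).tolist(),round(d['confidence'],2)) for d in nets.landmark_of(s,q)[:5]])
print(telemetry.get_obs())
E
```

```text
pics
side 397.47491037664304 [-0.187 -0.522  0.735] [ 0.607  0.574 -0.55 ]
top 408.9977111749484 [0.374 0.045 1.419] [ 0.048  0.016 -0.999]
gauge side [([362.9, 271.8], 0.67)]
gauge top [([342.0, 161.8], 0.96), ([345.8, 176.7], 0.51)]
knob_grip side [([355.5, 258.1], 0.81), ([275.4, 251.6], 0.33)]
knob_grip top [([340.5, 175.8], 0.55)]
plate_top side [([385.0, 238.0], 0.96), ([364.6, 272.4], 0.19)]
plate_top top [([348.4, 138.9], 0.57)]
stand side [([354.7, 262.5], 0.69), ([237.1, 207.5], 0.67)]
stand top [([209.0, 166.0], 0.67)]
socket_mouth side [([226.7, 187.9], 0.84)]
socket_mouth top [([203.8, 171.5], 0.9)]
drone_arm side [([204.8, 188.3], 0.94)]
drone_arm top [([165.2, 167.7], 0.79), ([199.0, 291.8], 0.66)]
clamp side [([235.0, 168.6], 0.92), ([148.4, 244.4], 0.89)]
clamp top [([201.7, 253.8], 0.67), ([138.7, 189.7], 0.63), ([202.3, 156.5], 0.61)]
motor side [([138.1, 181.7], 0.96), ([245.5, 137.7], 0.92), ([387.9, 238.8], 0.68), ([169.2, 223.7], 0.59)]
motor top [([116.4, 211.0], 0.89), ([201.2, 137.1], 0.65), ([191.7, 228.5], 0.56)]
jar side [([317.8, 209.8], 0.81)]
jar top [([273.9, 119.1], 0.78)]
flux_bottle side [([274.0, 249.3], 0.59)]
flux_bottle top [([276.5, 187.3], 0.51)]
spare_motor side [([305.1, 226.4], 0.69)]
spare_motor top [([274.0, 148.0], 0.68)]
driver side [([334.0, 197.6], 0.65)]
driver top [([262.8, 86.6], 0.7)]
{'clock': 1.3, 'joint_pos': array([ 84.172,  20.547,   0.682,  -0.001, -70.135, -16.506]), 'qvel': array([-0.06 , -0.009,  0.036, -0.07 , -0.02 ,  0.027]), 'tau': array([  0.001, -58.238,  29.329,   7.002,   0.012,  -0.   ]), 'tool_pos': array([0.257, 0.624, 0.405]), 'orientation': array([180.   ,   0.001, -22.335]), 'force': array([ 0.064, -0.453, -0.345]), 'moment': array([ 0.02 ,  0.076, -0.003]), 'gripper_force': 0.0, 'opening': 0.08779461222297787}
```

View pics/top.png

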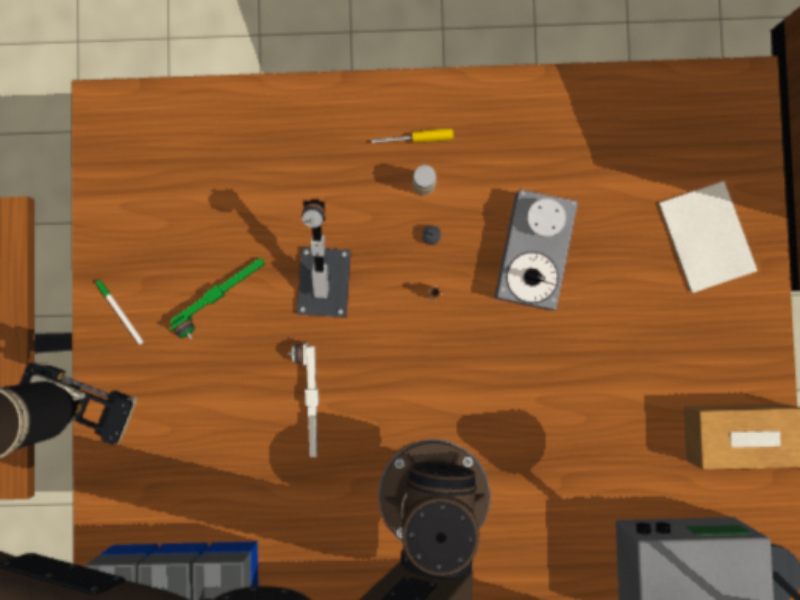

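View pics/side.png

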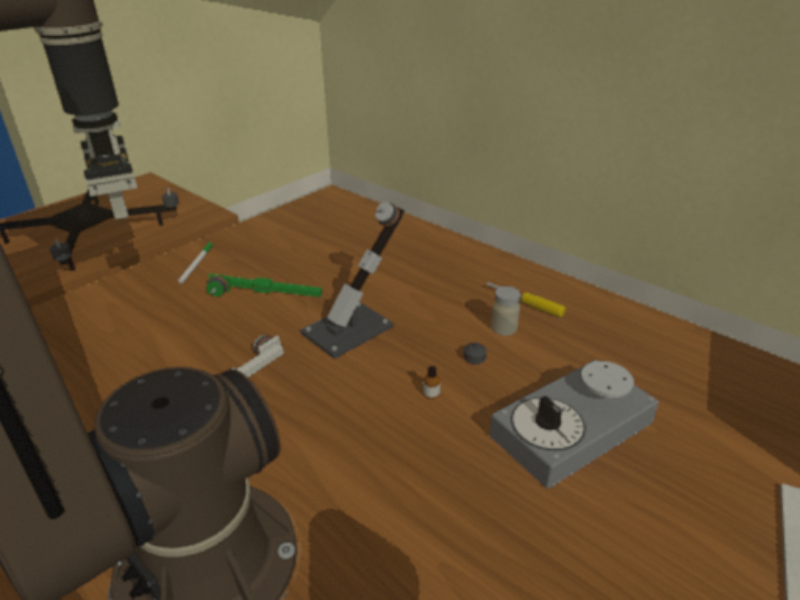

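Top view (800 px): the black arm leans in the stand at (315,230). The candidates for drone_arm are this one, a green one at (215,295) and a white one at (310,400). By the description, the black one in the stand is meant. The gauge is on the right, with its knob at (532,277) and plate at (547,216).

The side view shows the same: black arm at (375,255), gauge at (575,420).

```bash
python3 - <<'E'
from h import *
np.set_printoptions(precision=4,suppress=True)
a,b=snapshot("side"),snapshot("top")
P={}
for n,u,v in [("knob",(355.5,258.1),(340.5,175.8)),("plate",(385,238),(348.4,138.9)),("mouth",(226.7,187.9),(203.8,171.5)),("clamp",(235,168.6),(202.3,156.5)),("motor",(245.5,137.7),(201.2,137.1)),("jar",(317.8,209.8),(273.9,119.1)),("flux",(274,249.3),(276.5,187.3)),("spare",(305.1,226.4),(274,148)),("driver",(334,197.6),(262.8,86.6))]:
    X,e=tri([a,b],[u,v]);P[n]=X;print(n,X,round(e,2))
for n in("knob","plate"): print(n,'onz.08',onz(a,{'knob':(355.5,258.1),'plate':(385,238)}[n],.08),onz(b,{'knob':(340.5,175.8),'plate':(348.4,138.9)}[n],.08))
d=P['plate']-P['knob'];print('gauge yaw',np.degrees(np.arctan2(d[1],d[0])),np.linalg.norm(d[:2]))
d=P['motor']-P['clamp'];print('arm',d,np.linalg.norm(d),np.degrees(np.arctan2(d[1],d[0])))
# load plate ellipse / dial in top: white blobs
def crop(s,c,w,k=6):
    u,v=int(c[0]),int(c[1]);return cv2.resize(s['frame'][v-w:v+w,u-w:u+w,::-1],None,fx=k,fy=k,interpolation=cv2.INTER_CUBIC)
A=crop(b,(342,160),32);B=crop(a,(365,250),32);C=crop(b,(205,160),32);D=crop(a,(235,175),45,4)
z=lambda i:cv2.resize(i,(300,300))
cv2.imwrite('pics/c.png',np.vstack([np.hstack([z(A),z(B)]),np.hstack([z(C),z(D)])]))
np.save('pics/t.npy',b['frame']);np.save('pics/s.npy',a['frame'])
E
```

```text
knob [ 0.4738 -0.2217  0.0863] 2.54
plate [ 0.5891 -0.2451  0.089 ] 0.79
mouth [0.4991 0.2292 0.0766] 0.29
clamp [0.5404 0.2279 0.127 ] 0.66
motor [0.5848 0.2192 0.217 ] 1.64
jar [ 0.674  -0.0018  0.0118] 3.15
flux [ 0.4421 -0.0102  0.0095] 0.36
spare [ 0.5813 -0.0081  0.004 ] 0.72
driver [ 0.8042  0.0279 -0.0242] 0.87
knob onz.08 [ 0.485  -0.2228  0.08  ] [ 0.4709 -0.2183  0.08  ]
plate onz.08 [ 0.5983 -0.24    0.08  ] [ 0.5916 -0.2487  0.08  ]
gauge yaw -11.481230970488017 0.1176635419930331
arm [ 0.0443 -0.0087  0.0901] 0.10077082104810171 -11.113718623614927
```

View pics/c.png

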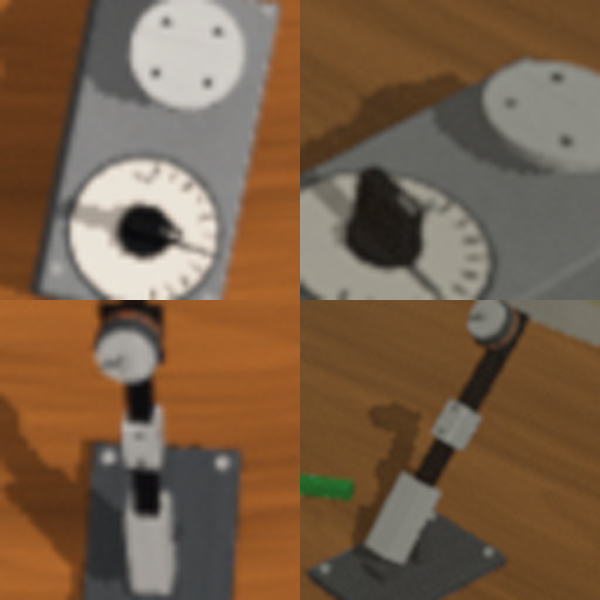

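The crops confirm the choice: black tube, aluminium clamp and motor in the slanted socket. The needle on the dial points to about (208,252) in the crop, from a centre at (143,231). Next I'll refine with blob centres.

```bash
python3 - <<'E'
from h import *
from scipy.optimize import least_squares
np.set_printoptions(precision=4,suppress=True)
a,b=snapshot("side"),snapshot("top")
def blobs(s,c,w,lo):
    u,v=c;hsv=cv2.cvtColor(s['frame'],cv2.COLOR_RGB2HSV)
    m=np.zeros(hsv.shape[:2],np.uint8);roi=hsv[v-w:v+w,u-w:u+w]
    m[v-w:v+w,u-w:u+w]=((roi[...,2]>lo)&(roi[...,1]<70))
    cs,_=cv2.findContours(m,cv2.RETR_EXTERNAL,cv2.CHAIN_APPROX_NONE)
    return [(np.round(cv2.fitEllipse(cv2.convexHull(k)),1) if 0 else cv2.fitEllipse(cv2.convexHull(k)),cv2.contourArea(k)) for k in cs if cv2.contourArea(k)>80]
for s,c in((b,(343,158)),(a,(368,255))):
    for lo in(150,165,180): print(lo,[(np.round(e[0],1),np.round(e[1],1),A) for e,A in blobs(s,c,45,lo)])
# reference: projections of circles with current guess
def circ(s,c,r):
    t=np.linspace(0,6.28,60);return cv2.fitEllipse(proj(s,np.c_[c[0]+r*np.cos(t),c[1]+r*np.sin(t),0*t+c[2]]).astype(np.float32))
for s in(b,a): print(circ(s,(.4738,-.22,.052),.052),circ(s,(.594,-.247,.08),.04))
# masks of motor/clamp/tube colours
for n in("clamp","motor","drone_arm"):
  for nm,s in(("side",a),("top",b)):
    for d in nets.masks_of(s,n)[:3]:
        r=d['region'];vv,uu=np.nonzero(r);print(n,nm,np.round(d['uv'],1),round(d['confidence'],2),r.sum(),(uu.min(),uu.max(),vv.min(),vv.max()))
E
```

```text
150 [(array([340.2, 177. ]), array([31. , 31.4]), 727.0), (array([349.9, 138.7]), array([24.6, 24.8]), 454.5)]
165 [(array([340.2, 177.1]), array([30.6, 31. ]), 710.0), (array([349.7, 138.7]), array([24. , 24.2]), 430.5)]
180 [(array([340.1, 177.1]), array([30.4, 30.7]), 508.5), (array([349.6, 138.6]), array([23. , 23.6]), 404.5)]
150 [(array([365.1, 272.8]), array([12.6, 20.6]), 105.0), (array([343.8, 273.5]), array([17.5, 39. ]), 277.5)]
165 []
180 []
((339.3714904785156, 175.6151885986328), (31.0001163482666, 31.329227447509766), 117.3046646118164) ((347.8642272949219, 138.19866943359375), (24.163259506225586, 24.491634368896484), 108.17153930664062)
((350.7624816894531, 269.3707580566406), (30.13088607788086, 45.29486083984375), 103.69032287597656) ((386.94720458984375, 240.39747619628906), (19.91388702392578, 34.09878921508789), 104.02593231201172)
clamp side [163.9 182. ] 0.72 519 (np.int64(133), np.int64(205), np.int64(177), np.int64(190))
clamp side [168.7 225.9] 0.7 336 (np.int64(154), np.int64(179), np.int64(215), np.int64(239))
clamp side [242.6 157. ] 0.67 546 (np.int64(2
[... 788 characters left out ...]
, np.int64(292))
motor top [201.5 143.8] 0.73 385 (np.int64(194), np.int64(207), np.int64(128), np.int64(173))
drone_arm side [166.  228.7] 0.86 421 (np.int64(151), np.int64(181), np.int64(214), np.int64(241))
drone_arm side [162.9 187.1] 0.8 586 (np.int64(132), np.int64(205), np.int64(176), np.int64(190))
drone_arm side [244.4 156. ] 0.64 638 (np.int64(224), np.int64(257), np.int64(130), np.int64(186))
drone_arm top [130.4 191.8] 0.89 617 (np.int64(109), np.int64(168), np.int64(166), np.int64(216))
drone_arm top [199.5 143.7] 0.83 414 (np.int64(193), np.int64(207), np.int64(128), np.int64(174))
drone_arm top [197.7 249.6] 0.72 501 (np.int64(185), np.int64(203), np.int64(220), np.int64(291))
```

```bash
cat >> h.py <<'E'
def go(x,y,z,yaw=None):
    o=telemetry.get_obs();p=np.array(o['tool_pos']);R=Ro.from_euler('xyz',o['orientation'],degrees=True).as_matrix()
    d=R.T@(np.array([x,y,z])-p)/.2
    print('t',round(o['clock'],2),'pos',np.round(p,4),'rpy',np.round(o['orientation'],1),'shift',np.round(d,3),'rows>=',round(np.linalg.norm(d)*.2/.0417,1),'spin',None if yaw is None else round(-(yaw-o['orientation'][2])/90,3),'F',np.round(o['force'],1),'M',np.round(o['moment'],2),'op',round(o['opening'],4),'gf',round(o['gripper_force'],1))
E
python3 -m creep '[[[0.137,0.146,0,0,1],[0.137,0.146,0,0,1],[0.137,0.146,0,0,1],[0.137,0.146,0,0,1],[0.137,0.146,0,0,1]]]'
python3 -m creep '[[[0.137,0.146,0,0,1],[0.137,0.146,0,0,1],[0.137,0.146,0,0,1],[0.137,0.146,0,0,1],[0.137,0.146,0,0,1]]]'
python3 -m creep '[[[0.1,0.17,0,0,1],[0.1,0.17,0,0,1],[0.1,0.17,0,0,1],[0.1,0.17,0,0,1],[0.1,0.17,0,0,1],[0.1,0.17,0,0,1]]]'
python3 -m creep '[[[0.1,0.17,0,0,1],[0.1,0.17,0,0,1],[0.1,0.17,0,0,1],[0.1,0.17,0,0,1],[0.1,0.17,0,0,1],[0.1,0.17,0,0,1]]]'
python3 -m creep '[[[0,0,0,0.079,1],[0,0,0,0.079,1],[0,0,0,0.079,1],[0,0,0,0.079,1],[0,0,0,0.079,1],[0,0,0,0.079,1]]]'
python3 -m creep '[[[0,0,0,0.079,1],[0,0,0,0.079,1],[0,0,0,0.079,1],[0,0,0,0.079,1],[0,0,0,0.079,1],[0,0,0,0.079,1]]]'
python3 -c "
from h import *
go(.469,-.2228,.239,-108)"
```

```text
clock: 2.22
tool_pos: [0.328, 0.4354, 0.4047]
orientation: [-180.0, -0.0, -22.3]
force: [0.6, 0.3, 0.3]
opening: 0.0877
gripper_force: 0.0
clock: 2.63
tool_pos: [0.3991, 0.2482, 0.4051]
orientation: [-179.9, -0.0, -22.3]
force: [0.8, 0.3, 0.2]
opening: 0.0878
gripper_force: 0.0
clock: 3.13
tool_pos: [0.4321, 0.0139, 0.4052]
orientation: [-179.9, -0.1, -22.3]
force: [1.0, 0.0, -0.2]
opening: 0.0875
gripper_force: 0.0
clock: 3.63
tool_pos: [0.4657, -0.2206, 0.405]
orientation: [-180.0, -0.1, -22.3]
force: [1.2, 0.7, -0.2]
opening: 0.0875
gripper_force: 0.0
clock: 4.13
tool_pos: [0.4659, -0.2186, 0.4048]
orientation: [-180.0, -0.0, -65.4]
force: [0.5, -0.5, 0.4]
opening: 0.0875
gripper_force: 0.0
clock: 4.63
tool_pos: [0.4659, -0.2185, 0.4048]
orientation: [-180.0, 0.0, -108.0]
force: [-1.2, 0.1, 0.3]
opening: 0.0879
gripper_force: 0.0
t 4.63 pos [ 0.4659 -0.2185  0.4048] rpy [-180.    0. -108.] shift [ 0.016 -0.021  0.829] rows>= 4.0 spin -0.0 F [-1.2  0.1  0.3] M [ 0.08 -0.13  0.06] op 0.0879 gf 0.0
```

```bash
python3 -m creep '[[[0.016,-0.021,0.1,0,1],[0,0,0.15,0,1],[0,0,0.15,0,1],[0,0,0.15,0,1],[0,0,0.15,0,1],[0,0,0.1,0,1],[0,0,0,0,1]]]'
python3 -m creep '[[[0,0,0,0,0],[0,0,0,0,0],[0,0,0,0,0],[0,0,0,0,0],[0,0,0,0,0],[0,0,0,0,0],[0,0,0,0,0],[0,0,0,0,0]]]'
python3 - <<'E'
from h import *
go(.469,-.2228,.245,-14)
b=snapshot("top");a=snapshot("side")
A=b['frame'][130:200,310:380,::-1];B=a['frame'][200:300,320:420,::-1]
cv2.imwrite('pics/d.png',np.hstack([cv2.resize(A,(400,400),interpolation=2),cv2.resize(B,(400,400),interpolation=2)]))
E
```

```text
clock: 5.22
tool_pos: [0.4673, -0.2225, 0.2408]
orientation: [179.6, -0.1, -107.7]
force: [-1.1, 0.6, -1.3]
opening: 0.0878
gripper_force: 0.0
clock: 5.88
tool_pos: [0.469, -0.2228, 0.2449]
orientation: [-180.0, 0.0, -107.7]
force: [-0.1, -1.0, -0.2]
opening: 0.0401
gripper_force: 0.0
t 5.88 pos [ 0.469  -0.2228  0.2449] rpy [-180.     0.  -107.7] shift [ 0. -0. -0.] rows>= 0.0 spin -1.041 F [-0.1 -1.  -0.2] M [ 0.09 -0.07 -0.05] op 0.0401 gf 0.0
```

View pics/d.png

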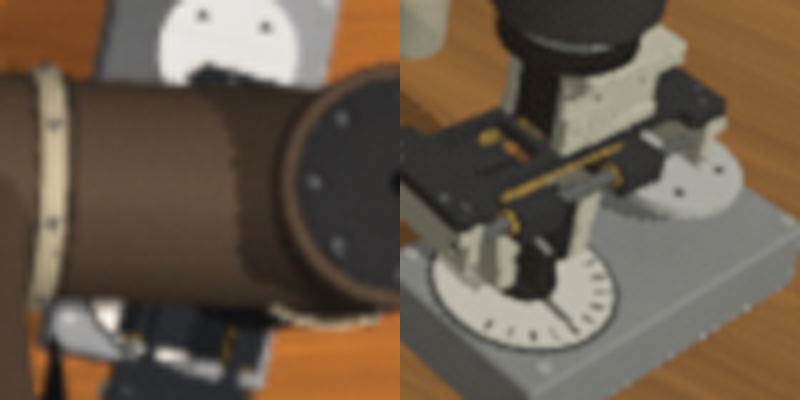

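The side crop shows the two fingers straddling the knob bar at about (530,250), closing. The body is long in the closing direction. I'll keep closing, then turn anticlockwise (negative spin).

```bash
python3 -m creep '[[[0,0,0,0,0],[0,0,0,0,0],[0,0,0,0,0],[0,0,0,0,0],[0,0,0,0,0],[0,0,0,0,0]]]'
python3 -m creep '[[[0,0,0,-0.05,0],[0,0,0,-0.05,0],[0,0,0,-0.05,0],[0,0,0,-0.05,0],[0,0,0,-0.05,0],[0,0,0,-0.05,0]]]'
python3 -c "
from h import *
go(.469,-.2228,.245,-14)"
```

```text
clock: 6.48
tool_pos: [0.4684, -0.2228, 0.2445]
orientation: [179.9, -0.0, -107.7]
force: [-5.1, 1.3, 4.3]
opening: 0.0141
gripper_force: 30.0
clock: 6.98
tool_pos: [0.4688, -0.2228, 0.2445]
orientation: [180.0, 0.0, -80.4]
force: [-1.5, -0.2, -0.2]
opening: 0.0136
gripper_force: 30.0
t 6.98 pos [ 0.4688 -0.2228  0.2445] rpy [180.    0.  -80.4] shift [-0.    -0.001 -0.002] rows>= 0.0 spin -0.738 F [-1.5 -0.2 -0.2] M [-0.03  0.81  0.  ] op 0.0136 gf 30.0
```

```bash
python3 -m creep '[[[0,0,0,-0.06,0],[0,0,0,-0.06,0],[0,0,0,-0.06,0],[0,0,0,-0.06,0],[0,0,0,-0.06,0],[0,0,0,-0.06,0],[0,0,0,-0.06,0],[0,0,0,-0.06,0]]]'
python3 -m creep '[[[0,0,0,-0.04,0],[0,0,0,-0.04,0],[0,0,0,-0.04,0],[0,0,0,-0.04,0]]]'
python3 -c "
from h import *
go(.469,-.2228,.245,-14)"
python3 -m creep '[[[0,0,0,-0.02,0],[0,0,0,-0.02,0],[0,0,0,-0.02,0],[0,0,0,0,0]]]'
python3 -c "
from h import *
go(.469,-.2228,.245,-14)"
```

```text
clock: 7.65
tool_pos: [0.4695, -0.2225, 0.2445]
orientation: [-179.9, -0.0, -37.2]
force: [0.5, 4.5, -1.4]
opening: 0.0138
gripper_force: 30.0
clock: 7.98
tool_pos: [0.4696, -0.2222, 0.2445]
orientation: [-179.9, -0.1, -22.9]
force: [0.3, 6.2, -0.7]
opening: 0.0136
gripper_force: 30.0
t 7.98 pos [ 0.4696 -0.2222  0.2445] rpy [-1.799e+02 -1.000e-01 -2.290e+01] shift [-0.002  0.004 -0.002] rows>= 0.0 spin -0.099 F [ 0.3  6.2 -0.7] M [ 2.16 -0.14 -0.01] op 0.0136 gf 30.0
clock: 8.32
tool_pos: [0.4696, -0.2221, 0.2445]
orientation: [-179.9, -0.1, -17.5]
force: [0.7, 5.9, -0.3]
opening: 0.0138
gripper_force: 30.0
t 8.32 pos [ 0.4696 -0.2221  0.2445] rpy [-1.799e+02 -1.000e-01 -1.750e+01] shift [-0.002  0.004 -0.002] rows>= 0.0 spin -0.039 F [ 0.7  5.9 -0.3] M [ 2.25 -0.17  0.04] op 0.0138 gf 30.0
```

```bash
for i in 1; do python3 -m creep '[[[0,0,0,-0.02,0],[0,0,0,-0.02,0],[0,0,0,0,0]]]'; done
python3 -c "
from h import *
go(.469,-.2228,.245,-14)"
python3 -m creep '[[[0,0,0,-0.02,0],[0,0,0,-0.01,0],[0,0,0,0,0]]]'
python3 -c "
from h import *
go(.469,-.2228,.245,-14)"
python3 -m creep '[[[0,0,0,-0.02,0],[0,0,0,-0.01,0],[0,0,0,0,0]]]'
python3 -c "
from h import *
go(.469,-.2228,.245,-14)"
```

```text
clock: 8.57
tool_pos: [0.4696, -0.2221, 0.2445]
orientation: [-179.9, -0.1, -13.9]
force: [0.9, 5.8, 0.2]
opening: 0.0138
gripper_force: 30.0
t 8.57 pos [ 0.4696 -0.2221  0.2445] rpy [-1.799e+02 -1.000e-01 -1.390e+01] shift [-0.002  0.004 -0.002] rows>= 0.0 spin 0.001 F [0.9 5.8 0.2] M [ 2.43 -0.14  0.04] op 0.0138 gf 30.0
clock: 8.82
tool_pos: [0.4696, -0.2221, 0.2445]
orientation: [-179.9, -0.1, -11.4]
force: [0.9, 6.0, 0.2]
opening: 0.014
gripper_force: 30.6
t 8.82 pos [ 0.4696 -0.2221  0.2445] rpy [-1.799e+02 -1.000e-01 -1.140e+01] shift [-0.002  0.004 -0.002] rows>= 0.0 spin 0.029 F [0.9 6.  0.2] M [ 2.33 -0.21 -0.68] op 0.014 gf 30.6
clock: 9.07
tool_pos: [0.4697, -0.2221, 0.2446]
orientation: [-179.9, -0.1, -8.7]
force: [0.7, 6.2, -1.3]
opening: 0.0146
gripper_force: 32.0
t 9.07 pos [ 0.4697 -0.2221  0.2446] rpy [-1.799e+02 -1.000e-01 -8.700e+00] shift [-0.003  0.004 -0.002] rows>= 0.0 spin 0.059 F [ 0.7  6.2 -1.3] M [ 2.15 -0.4  -0.83] op 0.0146 gf 32.0
```

The moment rises to −0.8 N m and the jaws are being forced apart, so the knob is on its stop. I'll open, lift, check, and measure the arm in the stand.

```bash
python3 -m creep '[[[0,0,0,0,0.5],[0,0,0,0,0.7],[0,0,0,0,0.7],[0,0,0,0,0.7],[0,0,0,0,0.7],[0,0,-0.05,0,0.8],[0,0,-0.15,0,1],[0,0,-0.2,0,1]]]'
python3 -m creep '[[[0,0,-0.2,0,1],[0,0,-0.2,0,1],[0,0,-0.2,0,1],[-0.1,-0.17,0,0,1],[-0.1,-0.17,0,0,1],[-0.1,-0.17,0,0,1],[-0.1,-0.17,0,0,1],[0,0,0,0,1]]]'
python3 - <<'E'
from h import *
go(.469,-.2228,.245,-14)
b=snapshot("top");a=snapshot("side")
A=b['frame'][125:195,310:380,::-1];B=a['frame'][230:300,320:390,::-1];C=b['frame'][123:193,170:240,::-1];D=a['frame'][120:220,190:290,::-1]
r=lambda i,n=300:cv2.resize(i,(n,n),interpolation=2)
cv2.imwrite('pics/e.png',np.vstack([np.hstack([r(A),r(B)]),np.hstack([r(C),r(D)])]))
np.save('pics/t.npy',b['frame']);np.save('pics/s.npy',a['frame'])
import pickle;pickle.dump((a,b),open('pics/ab.pkl','wb'))
E
```

```text
clock: 9.73
tool_pos: [0.4679, -0.2227, 0.3236]
orientation: [180.0, 0.4, -8.7]
force: [2.0, 0.7, 0.9]
opening: 0.0621
gripper_force: 0.0
clock: 10.4
tool_pos: [0.4079, -0.0724, 0.446]
orientation: [-179.9, -0.1, -8.4]
force: [0.1, -0.8, -0.4]
opening: 0.0878
gripper_force: 0.0
t 10.4 pos [ 0.4079 -0.0724  0.446 ] rpy [-1.799e+02 -1.000e-01 -8.400e+00] shift [0.409 0.702 1.005] rows>= 6.2 spin 0.063 F [ 0.1 -0.8 -0.4] M [-0.15  0.06  0.02] op 0.0878 gf 0.0
```

View pics/e.png

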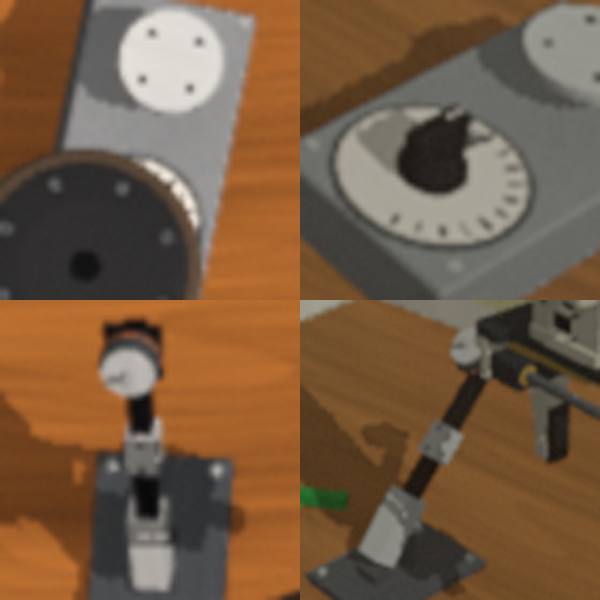

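Picture: the needle (side crop, (480,135)) now points at the load plate, so the knob is zeroed. The black arm is undisturbed, with its clamp at about (442,442) in the side crop and the can face at (130,372) in the top crop. Next I'll fit the arm pose and overlay the model.

```bash
cat > fit.py <<'E'
from h import *
from scipy.optimize import least_squares
import pickle
np.set_printoptions(precision=4,suppress=True)
a,b=pickle.load(open('pics/ab.pkl','rb'))
def Rarm(yaw,pit): return Ro.from_euler('xyz',[0,-pit,yaw],degrees=True).as_matrix()
def pts(p,L): return p[:3]+(Rarm(p[3],p[4])@(np.array(L,float)/1000).T).T   # L relative to clamp, mm
obs=[(a,[95,0,24],(245.5,137.7)),(b,[95,0,24],(201.2,137.1)),(a,[95,0,34],(245.3,136)),(b,[95,0,34],(200.3,139.8)),
 (a,[0,0,0],(236.2,168)),(b,[0,0,0],(202.5,156.7)),(a,[-60,0,0],(226.7,187.9)),(b,[-60,0,0],(203.8,171.5))]
f=lambda p:np.r_[np.ravel([proj(s,pts(p,[l]))[0]-u for s,l,u in obs]),(p[4]-49)/1.0]
r=least_squares(f,[.54,.228,.132,0,50],x_scale=[.01,.01,.01,5,5],loss='soft_l1')
p=r.x;print(p,r.fun.reshape(-1)[:16].reshape(-1,2))
def box(lo,hi):
    c=np.array([[x,y,z] for x in(lo[0],hi[0]) for y in(lo[1],hi[1]) for z in(lo[2],hi[2])],float)
    return c,[(i,j) for i in range(8) for j in range(i) if bin(i^j).count('1')==1]
def overlay(p,s,u,v,w,n=400):
    im=cv2.resize(s['frame'][v:v+w,u:u+w,::-1],(n,n),interpolation=2);k=n/w
    T=lambda q:tuple(int(t) for t in ((q-[u,v]+.5)*k))
    for lo,hi,c in(((-60,-8,-8),(110,8,8),(0,255,255)),((-18,-12,-13),(18,12,13),(0,255,0))):
        B,E=box(lo,hi);q=proj(s,pts(p,B))
        for i,j in E: cv2.line(im,T(q[i]),T(q[j]),c,1,cv2.LINE_AA)
    t=np.linspace(0,2*np.pi,40)
    for z in(14,34): cv2.polylines(im,[np.array([T(q) for q in proj(s,pts(p,np.c_[95+21*np.cos(t),21*np.sin(t),0*t+z]))])],True,(255,0,255),1,cv2.LINE_AA)
    return im
if __name__=='__main__':
    cv2.imwrite('pics/f.png',np.hstack([overlay(p,b,170,123,70),overlay(p,a,200,120,75)]))
    # stand yaw from screws
    q=[onz(b,u,.012) for u in((196.1,162),(220.4,162.4))];d=q[0]-q[1];print('stand yaw',np.degrees(np.arctan2(-d[0],d[1])))
E
python3 fit.py
```

```text
[ 0.54    0.2238  0.1298 -6.6618 48.5068] [[ 1.7363  0.0447]
 [-0.8846  1.1732]
 [-0.055   0.458 ]
 [-0.5565  0.6051]
 [ 0.262   0.274 ]
 [ 0.5318  0.2413]
 [ 0.075  -2.3781]
 [ 0.0254 -0.8396]]
stand yaw -2.644102994554222
```

View pics/f.png

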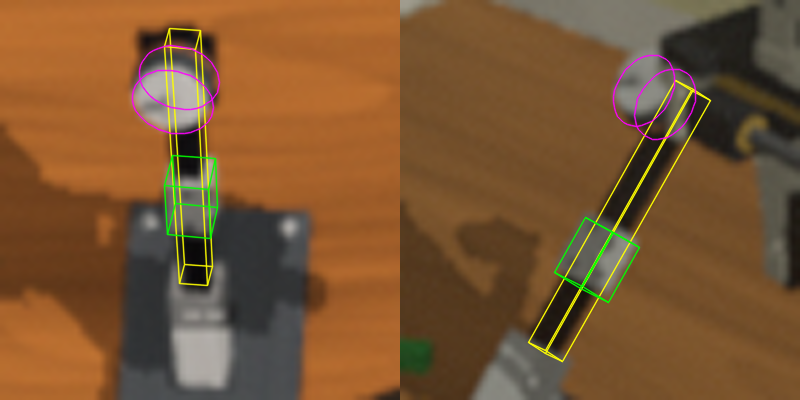

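```bash
cat > fit2.py <<'E'
from fit import *
def dark(s,p,s0,s1):
    ax=proj(s,pts(p,[[s0,0,0],[s1,0,0]]));d=ax[1]-ax[0];L=np.linalg.norm(d);d/=L;n=np.array([-d[1],d[0]])
    hsv=cv2.cvtColor(s['frame'],cv2.COLOR_RGB2HSV)[...,2].astype(float)
    v,u=np.mgrid[:384,:512];q=np.stack([u,v],-1)-ax[0];t=q@d;w=q@n
    W=np.clip((75-hsv)/40,0,1)*((t>0)&(t<L)&(abs(w)<6))
    return np.array([(u*W).sum(),(v*W).sum()])/W.sum(),W.sum(),n
segs=[(a,22,65),(a,-52,-24),(b,22,60),(b,-52,-24)]
def offs(p0):
    D=[dark(s,p0,i,j) for s,i,j in segs]
    def g(p):
        o=[]
        for (s,i,j),(c,W,n) in zip(segs,D):
            A=proj(s,pts(p,[[i,0,0],[j,0,0]]));d=A[1]-A[0];d/=np.linalg.norm(d);o.append((c-A[0])@[-d[1],d[0]])
        return np.array(o)
    return g,D
for k in range(4):
    g,D=offs(p)
    r=least_squares(lambda p:np.r_[3*g(p),.5*f(p)],p,x_scale=[.01,.01,.01,5,5],loss='soft_l1');p=r.x
if __name__=='__main__':
    print(p,g(p),[d[1] for d in D]);print(f(p)[:16].reshape(-1,2))
    cv2.imwrite('pics/g.png',np.hstack([overlay(p,b,170,123,70),overlay(p,a,200,120,75)]))
E
python3 fit2.py
```

```text
[ 0.54    0.2238  0.1298 -6.6618 48.5068] [[ 1.7363  0.0447]
 [-0.8846  1.1732]
 [-0.055   0.458 ]
 [-0.5565  0.6051]
 [ 0.262   0.274 ]
 [ 0.5318  0.2413]
 [ 0.075  -2.3781]
 [ 0.0254 -0.8396]]
[ 0.537   0.2227  0.1328 -4.5425 47.1137] [ 0.0679 -0.2255 -0.0934  0.1915] [np.float64(81.275), np.float64(56.2), np.float64(31.625), np.float64(50.925)]
[[ 1.477  -0.4952]
 [-1.1043  1.2882]
 [-0.2166 -0.1296]
 [-0.6907  0.6654]
 [-0.1905 -0.0987]
 [ 0.7649  1.0282]
 [-0.3963 -2.6381]
 [ 0.64    0.2877]]
```

View pics/g.png

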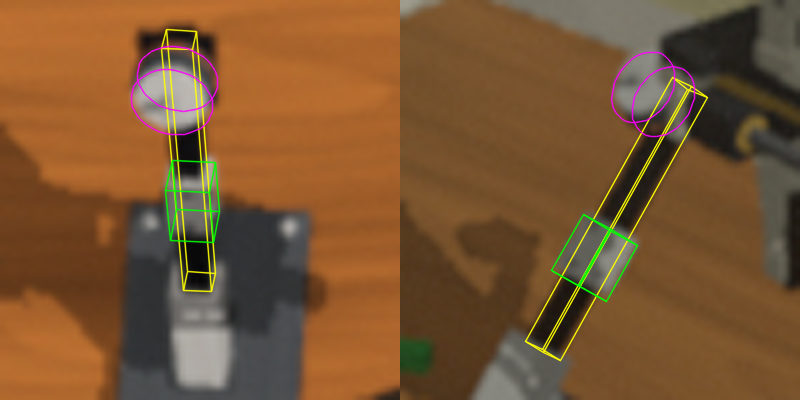

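```bash
python3 -m creep '[[[0,0,0,-0.049,1],[0,0,0,0,1]]]'
python3 -c "
from h import *
go(.492,.2255,.446,-4);go(.492,.2255,.291,-4)"
```

```text
clock: 10.67
tool_pos: [0.4105, -0.0769, 0.4451]
orientation: [180.0, -0.0, -4.1]
force: [-0.5, 0.5, 0.8]
opening: 0.0876
gripper_force: 0.0
t 10.67 pos [ 0.4105 -0.0769  0.4451] rpy [180.   -0.   -4.1] shift [ 0.299 -1.537 -0.004] rows>= 7.5 spin -0.001 F [-0.5  0.5  0.8] M [-0.07  0.01  0.02] op 0.0876 gf 0.0
t 10.67 pos [ 0.4105 -0.0769  0.4451] rpy [180.   -0.   -4.1] shift [ 0.299 -1.537  0.771] rows>= 8.4 spin -0.001 F [-0.5  0.5  0.8] M [-0.07  0.01  0.02] op 0.0876 gf 0.0
```

```bash
python3 -m creep '[[[0.0373,-0.192,0,0,1],[0.0373,-0.192,0,0,1],[0.0373,-0.192,0,0,1],[0.0373,-0.192,0,0,1],[0.0373,-0.192,0,0,1],[0.0373,-0.192,0,0,1],[0.0373,-0.192,0,0,1],[0.0373,-0.192,0,0,1]]]'
python3 -m creep '[[[0,0,0.11,0,1],[0,0,0.11,0,1],[0,0,0.11,0,1],[0,0,0.11,0,1],[0,0,0.11,0,1],[0,0,0.11,0,1],[0,0,0.11,0,1],[0,0,0,0,1]]]'
python3 -m creep '[[[0.03,0,0,0,1],[0.03,0,0,0,1],[0.02,0,0,0,1],[0.02,0,0,0,1],[0.02,0,0,0,1],[0,0,0,0,1],[0,0,0,0,1]]]'
python3 - <<'E'
from h import *
go(.519,.2238,.291,-4)
b=snapshot("top");a=snapshot("side")
C=b['frame'][110:190,165:245,::-1];D=a['frame'][115:215,185:285,::-1]
r=lambda i,n=400:cv2.resize(i,(n,n),interpolation=2)
cv2.imwrite('pics/i.png',np.hstack([r(C),r(D)]))
E
```

```text
clock: 11.33
tool_pos: [0.4938, 0.2265, 0.4445]
orientation: [180.0, 0.0, -4.5]
force: [0.5, -0.6, 0.5]
opening: 0.0876
gripper_force: 0.0
clock: 12.0
tool_pos: [0.4923, 0.2236, 0.2863]
orientation: [179.7, 0.3, -4.5]
force: [-0.0, -0.9, -0.8]
opening: 0.0879
gripper_force: 0.0
clock: 12.58
tool_pos: [0.5168, 0.2238, 0.291]
orientation: [-180.0, -0.0, -4.3]
force: [-0.4, -0.0, 0.4]
opening: 0.0879
gripper_force: 0.0
t 12.58 pos [0.5168 0.2238 0.291 ] rpy [-180.    -0.    -4.3] shift [ 0.011 -0.001 -0.   ] rows>= 0.1 spin -0.003 F [-0.4 -0.   0.4] M [-0.02  0.03 -0.  ] op 0.0879 gf 0.0
```

View pics/i.png

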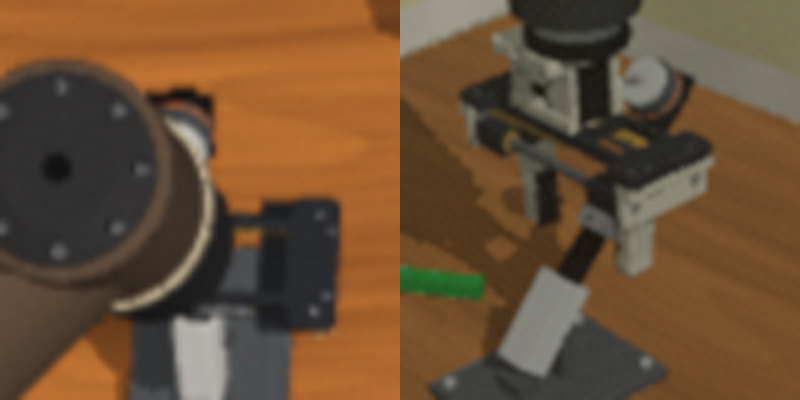

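The fingers straddle the clamp (side crop, (600,220)), with the motor just ahead of the body and no contact. I'll edge forward a little while watching the force, then close.

```bash
python3 -m creep '[[[0.01,0,0,0,1],[0,0,0,0,1],[0,0,0,0,1]]]'
python3 -m creep '[[[0.01,0,0,0,0],[0,0,0,0,0],[0,0,0,0,0],[0,0,0,0,0],[0,0,0,0,0],[0,0,0,0,0],[0,0,0,0,0],[0,0,0,0,0]]]'
python3 -m creep '[[[0,0,0,0,0],[0,0,0,0,0],[0,0,0,0,0],[0,0,0,0,0],[0,0,0,0,0],[0,0,0,0,0]]]'
python3 -c "
from h import *
go(.519,.2238,.291,-4)"
```

```text
clock: 12.93
tool_pos: [0.5185, 0.2238, 0.2907]
orientation: [180.0, 0.0, -4.2]
force: [0.5, 0.3, -0.1]
opening: 0.0875
gripper_force: 0.0
clock: 13.6
tool_pos: [0.5205, 0.2236, 0.2907]
orientation: [180.0, 0.0, -4.2]
force: [-0.3, 1.1, -0.5]
opening: 0.04
gripper_force: 0.0
clock: 14.1
tool_pos: [0.5206, 0.2238, 0.2908]
orientation: [-180.0, -0.0, -4.2]
force: [-0.8, 1.7, 1.1]
opening: 0.0235
gripper_force: 30.0
t 14.1 pos [0.5206 0.2238 0.2908] rpy [-180.    -0.    -4.2] shift [-0.008  0.001 -0.001] rows>= 0.0 spin -0.003 F [-0.8  1.7  1.1] M [ 0.94  0.19 -0.17] op 0.0235 gf 30.0
```

Gripped on the clamp (23.5 mm, 30 N). Now I'll draw it out along the 50° slope.

```bash
python3 -m creep '[[[0.032,0,-0.038,0,0],[0.032,0,-0.038,0,0],[0.032,0,-0.038,0,0]]]'
python3 -m creep '[[[0.032,0,-0.038,0,0],[0.032,0,-0.038,0,0],[0.032,0,-0.038,0,0]]]'
python3 -c "
from h import *
go(.519,.2238,.291,-4)"
```

```text
clock: 14.35
tool_pos: [0.5403, 0.2219, 0.314]
orientation: [179.9, 0.0, -4.2]
force: [0.3, -0.2, -3.1]
opening: 0.0234
gripper_force: 29.9
clock: 14.6
tool_pos: [0.5597, 0.2203, 0.3371]
orientation: [180.0, -0.0, -4.3]
force: [0.2, -0.3, -2.9]
opening: 0.0236
gripper_force: 29.9
t 14.6 pos [0.5597 0.2203 0.3371] rpy [180.   -0.   -4.3] shift [-0.204 -0.002  0.231] rows>= 1.5 spin -0.003 F [ 0.2 -0.3 -2.9] M [-0.03 -0.09 -0.01] op 0.0236 gf 29.9
```

```bash
python3 -m creep '[[[0.032,0,-0.038,0,0],[0.032,0,-0.038,0,0],[0.032,0,-0.038,0,0],[0.032,0,-0.038,0,0],[0,0,-0.1,0,0],[0,0,-0.15,0,0],[0,0,-0.15,0,0],[0,0,-0.1,0,0]]]'
python3 -c "
from h import *
go(.5135,-.3407,.47,-103.5)
a=snapshot('side')
cv2.imwrite('pics/z0.png',a['frame'][:,:,::-1])
"
```

```text
clock: 15.27
tool_pos: [0.5849, 0.2187, 0.4702]
orientation: [-179.9, -0.1, -4.2]
force: [-0.2, 0.3, -2.1]
opening: 0.0236
gripper_force: 29.9
t 15.27 pos [0.5849 0.2187 0.4702] rpy [-1.799e+02 -1.000e-01 -4.200e+00] shift [-1.490e-01  2.816e+00 -2.000e-03] rows>= 13.5 spin 1.103 F [-0.2  0.3 -2.1] M [ 0.02 -0.08  0.01] op 0.0236 gf 29.9
```

```bash
python3 -m creep '[[[-0.01,0.1,0,0,0],[-0.01,0.18,0,0,0],[-0.01,0.18,0,0,0],[-0.01,0.18,0,0,0],[-0.01,0.18,0,0,0],[-0.01,0.18,0,0,0],[-0.01,0.18,0,0,0],[-0.01,0.18,0,0,0]]]'
python3 -m creep '[[[-0.01,0.18,0,0,0],[-0.01,0.18,0,0,0],[-0.01,0.18,0,0,0],[-0.01,0.18,0,0,0],[-0.01,0.18,0,0,0],[-0.01,0.18,0,0,0],[-0.01,0.18,0,0,0],[-0.01,0.18,0,0,0]]]'
python3 -m creep '[[[0,0.05,0,0.04,0],[0,0,0,0.07,0],[0,0,0,0.07,0],[0,0,0,0.07,0],[0,0,0,0.07,0],[0,0,0,0.07,0],[0,0,0,0.07,0],[0,0,0,0.07,0]]]'
python3 -m creep '[[[0,0,0,0.07,0],[0,0,0,0.07,0],[0,0,0,0.07,0],[0,0,0,0.07,0],[0,0,0,0.07,0],[0,0,0,0.07,0],[0,0,0,0.07,0],[0,0,0,0.07,0]]]'
python3 - <<'E'
from h import *
go(.5135,-.3407,.35,-103.5)
b=snapshot("top");a=snapshot("side")
import pickle;pickle.dump((a,b),open('pics/hold.pkl','wb'))
r=lambda i,n=400:cv2.resize(i,(n,n),interpolation=2)
cv2.imwrite('pics/j.png',np.hstack([r(b['frame'][110:240,310:440,::-1]),r(a['frame'][150:350,290:490,::-1])]))
E
```

```text
clock: 15.98
tool_pos: [0.5475, -0.0532, 0.4669]
orientation: [-180.0, 0.0, -4.2]
force: [0.4, -0.5, -4.2]
opening: 0.0233
gripper_force: 29.9
clock: 16.65
tool_pos: [0.5102, -0.3393, 0.4667]
orientation: [-180.0, 0.0, -4.2]
force: [1.0, 0.6, -2.9]
opening: 0.0234
gripper_force: 29.9
clock: 17.32
tool_pos: [0.51, -0.3475, 0.4665]
orientation: [180.0, 0.0, -52.3]
force: [-0.4, -0.4, -2.4]
opening: 0.0234
gripper_force: 29.9
clock: 17.98
tool_pos: [0.51, -0.3475, 0.4665]
orientation: [180.0, 0.0, -102.7]
force: [-0.1, -0.7, -1.4]
opening: 0.0236
gripper_force: 29.9
t 17.98 pos [ 0.51   -0.3475  0.4665] rpy [ 180.     0.  -102.7] shift [-0.037 -0.01   0.583] rows>= 2.8 spin 0.009 F [-0.1 -0.7 -1.4] M [ 0.15 -0.12  0.01] op 0.0236 gf 29.9
```

View pics/j.png

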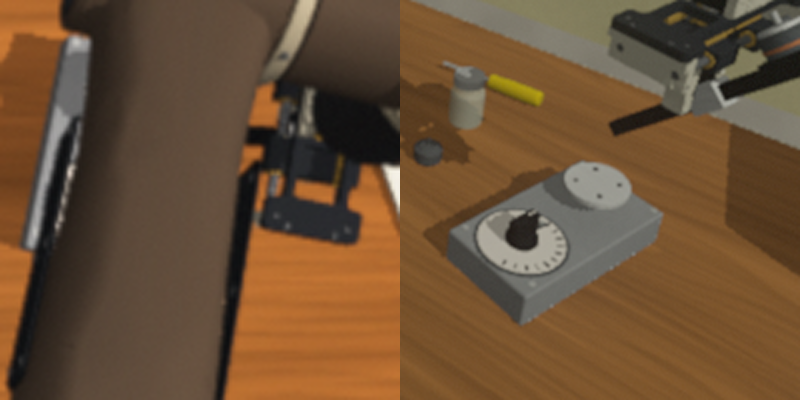

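The picture shows the arm held over the gauge's right side, with its foot at side pixel about (396,215) and the needle still at zero. I'll work out the tilt from the pixels.

```bash
cat > tilt.py <<'E'
from h import *
def arm_pt(o,a,L):   # L arm coords rel. clamp mm; pivot (-10,7) at tool (4, -2)
    yaw=np.radians(o['orientation'][2]);e=np.array([np.cos(yaw),np.sin(yaw),0]);l=np.array([-e[1],e[0],0]);a=np.radians(a)
    P=np.array(o['tool_pos'])+[0,0,-.161]+.004*e
    d=(np.array(L)-[-10,0,7])/1000
    return P+e*(d[0]*np.cos(a)-d[2]*np.sin(a))+l*d[1]+np.array([0,0,1])*(d[0]*np.sin(a)+d[2]*np.cos(a))
E
python3 - <<'E'
from tilt import *
import pickle
a,b=pickle.load(open('pics/hold.pkl','rb'));o=telemetry.get_obs()
for t in(15,25,35,42,48,55): print(t,proj(a,arm_pt(o,t,[-130,0,0])),proj(a,arm_pt(o,t,[-90,0,0])),arm_pt(o,t,[-130,0,0]))
f=a['frame'];hsv=cv2.cvtColor(f,cv2.COLOR_RGB2HSV)[...,2]
m=(hsv<70)
for r in range(196,222,2): print(r,np.nonzero(m[r,385:440])[0]+385)
E
```

```text
15 [[385.57615355 185.53668252]] [[401.40748185 189.47045711]] [ 0.53380275 -0.23995205  0.2677268 ]
25 [[387.14056398 194.67806501]] [[402.5976161 195.8280714]] [ 0.53201115 -0.24805715  0.24848822]
35 [[390.02531669 203.75878214]] [[404.74195773 202.1343125 ]] [ 0.52952572 -0.25930113  0.23098333]
42 [[392.79683597 209.98557824]] [[406.78391379 206.44161753]] [ 0.52741274 -0.26886013  0.22004888]
48 [[395.64434154 215.18619554]] [[408.87037429 210.02134376]] [ 0.52538393 -0.27803838  0.21168528]
55 [[399.49303776 221.0418287 ]] [[411.67506177 214.0245894 ]] [ 0.52279421 -0.28975412  0.20323329]
196 []
198 []
200 []
202 [419 420]
204 [414 415 416 417 418 419 420 421 422 423]
206 [408 409 410 411 412 413 414 415 416 417 418 419 420 421 422 423 424 425
 426 427]
208 [402 403 404 405 406 407 408 409 410 411 412 413 414 415 416 417 418 419
 420 421 422 423 424 425 426]
210 [397 398 399 400 401 402 403 404 405 406 407 408 409 410 411 412 413 414
 415 416 417 418 419 420]
212 [395 396 397 398 399 400 401 402 403 404 405 406 407 408 409 410 411 412
 413]
214 [396 397 398 399 400 401 402 403 404 405 406 407]
216 [397 398 399 400 401]
218 []
220 []
```

```bash
python3 -m creep '[[[-0.037,-0.01,0.08,0,0],[0,0,0.15,0,0],[0,0,0.15,0,0],[0,0,0.15,0,0],[0,0,0.12,0,0],[0,0,0.08,0,0],[0,0,0,0,0]]]'
python3 -c "
from h import *
go(.5135,-.3407,.31,-103.5)"
python3 -m creep '[[[0,0,0.025,0,0],[0,0,0.025,0,0],[0.01,0,0.025,0,0],[0,0,0,0,0]]]'
python3 -c "
from h import *
go(.5135,-.3407,.31,-103.5)"
```

```text
clock: 18.67
tool_pos: [0.5125, -0.34, 0.3165]
orientation: [179.6, 0.1, -102.2]
force: [-1.3, 1.4, -2.5]
opening: 0.0235
gripper_force: 29.9
t 18.67 pos [ 0.5125 -0.34    0.3165] rpy [ 1.796e+02  1.000e-01 -1.022e+02] shift [ 0.002 -0.006  0.032] rows>= 0.2 spin 0.015 F [-1.3  1.4 -2.5] M [ 0.27  0.07 -0.06] op 0.0235 gf 29.9
clock: 19.0
tool_pos: [0.5136, -0.3428, 0.3062]
orientation: [-179.9, -0.0, -102.3]
force: [1.3, 0.8, -0.8]
opening: 0.0235
gripper_force: 30.0
t 19.0 pos [ 0.5136 -0.3428  0.3062] rpy [-179.9   -0.  -102.3] shift [-0.01   0.003 -0.019] rows>= 0.1 spin 0.013 F [ 1.3  0.8 -0.8] M [ 0.36 -0.54 -0.06] op 0.0235 gf 30.0
```

```bash
python3 -m creep '[[[0.03,0,0.0275,0,0],[0.03,0,0.0275,0,0],[0,0,0,0,0]]]'
python3 -c "
from h import *
go(.5135,-.3407,.31,-103.5)"
python3 -m creep '[[[0.03,0,0.0275,0,0],[0.03,0,0.0275,0,0],[0,0,0,0,0]]]'
python3 - <<'E'
from tilt import *
go(.5135,-.3407,.31,-103.5)
a=snapshot('side');o=telemetry.get_obs()
for t in(20,30,40,48): print(t,proj(a,arm_pt(o,t,[-130,0,0])),proj(a,arm_pt(o,t,[-70,0,0])))
hsv=cv2.cvtColor(a['frame'],cv2.COLOR_RGB2HSV)[...,2]
for r in range(220,262,3): print(r,np.nonzero(hsv[r,370:470]<55)[0]+370)
E
```

```text
clock: 19.25
tool_pos: [0.5104, -0.3552, 0.294]
orientation: [180.0, -0.0, -102.4]
force: [1.2, -1.3, -0.8]
opening: 0.0236
gripper_force: 30.0
t 19.25 pos [ 0.5104 -0.3552  0.294 ] rpy [ 180.    -0.  -102.4] shift [-0.074  0.001 -0.08 ] rows>= 0.5 spin 0.012 F [ 1.2 -1.3 -0.8] M [-0.24 -0.54 -0.13] op 0.0236 gf 30.0
clock: 19.5
tool_pos: [0.5075, -0.3667, 0.2821]
orientation: [179.9, 0.0, -102.4]
force: [0.9, -0.4, -0.1]
opening: 0.0235
gripper_force: 30.0
t 19.5 pos [ 0.5075 -0.3667  0.2821] rpy [ 179.9    0.  -102.4] shift [-0.133 -0.001 -0.14 ] rows>= 0.9 spin 0.012 F [ 0.9 -0.4 -0.1] M [ 0.06 -0.41 -0.08] op 0.0235 gf 30.0
20 [[379.85930858 257.79780345]] [[401.17250556 265.08255815]]
30 [[381.90793127 265.84460658]] [[402.44302194 269.38419114]]
40 [[385.10579816 273.984782  ]] [[404.34993589 273.71034716]]
48 [[388.44812886 280.45298258]] [[406.30267884 277.1160556 ]]
220 [427 428 429 430 431 432 433 434 435 436 437 438 439 440 441 442 443 444
 445 446 447 448 449 450 451 452 453 454 455 456 457 458 459 460]
223 [427 428 429 430 431 432 433 434 435 436 437 438 439 440 441 442 
[... 1145 characters left out ...]
 405 406 407 408 409 410
 411 412 413 414 415 416 417 418 419 420 421 422 423 424 425 426 427 428
 429 430 431 432 433 434 435 436 437 441 442 443 451 452 453 454 455 456
 457 458 459]
253 [394 395 396 397 398 399 400 401 402 403 404 405 406 407 408 409 410 411
 412 413 414 415 416 417 418 419 420 421 422 423 424 425 426 427 428 429
 430 431 432 452 453 454 455 456 457]
256 [398 399 400 401 402 403 404 405 406 407 408 409 410 411 412 413 414 415
 416 417 418 419 420 421 422 423 424 425 426 427 428 435 436 437 438 439
 440 449 450 451 452]
259 [403 404 405 406 407 408 409 410 411 412 413 414 415 416 417 418 419 420
 421 422 423 424 425 426 430 431 432 433 434 435 436 437 438 439 440 441
 442]
```

```bash
cat > chk.py <<'E'
from tilt import *
a=snapshot('side');b=snapshot('top');o=telemetry.get_obs()
for q in("drone_arm","motor","clamp"):
    for n,s in(('side',a),('top',b)): print(q,n,[(np.round(d['uv'],1).tolist(),round(d['confidence'],2)) for d in nets.landmark_of(s,q) if d['uv'][0]>330])
for t in(-5,0,5,10,20,30,40): print(t,*[np.round(proj(s,arm_pt(o,t,L))[0],1) for L in([-130,0,0],[95,0,24]) for s in(a,b)])
for d in nets.masks_of(a,'drone_arm'):
    if d['uv'][0]>330:
        v,u=np.nonzero(d['region']);i=u.argmin();print('mask',round(d['confidence'],2),len(u),'left end',u.min(),v[u<u.min()+3].mean(),'bbox',u.max(),v.min(),v.max())
E
python3 chk.py
```

```text
drone_arm side [([383.9, 266.3], 0.59)]
drone_arm top []
motor side [([473.7, 271.6], 0.7)]
motor top []
clamp side [([429.6, 274.7], 0.55)]
clamp top []
-5 [380.  238.9] [353.4 154.8] [473.5 299. ] [425.  167.9]
0 [379.3 242.3] [352.7 155.3] [474.3 295.4] [425.8 167.6]
5 [379.  245.9] [352.3 155.8] [474.8 291.5] [426.4 167.2]
10 [378.9 249.7] [352.2 156.3] [474.8 287.4] [426.7 166.7]
20 [379.8 257.5] [352.9 157.4] [473.6 278.7] [426.5 165.7]
30 [381.8 265.5] [354.6 158.6] [470.7 269.6] [425.1 164.5]
40 [385.  273.7] [357.3 159.9] [466.2 260.6] [422.6 163.3]
mask 0.73 1331 left end 381 266.27777777777777 bbox 491 261 291
```

The pivot model fits: the tilt is now about 30°, matching the prediction. I'll continue in the same way.

```bash
python3 -m creep '[[[0.016,0,0.025,0,0],[0.016,0,0.025,0,0],[0.016,0,0.025,0,0],[0.016,0,0.025,0,0],[0.016,0,0.025,0,0],[0,0,0,0,0]]]'
python3 -m creep '[[[0.008,0,0.025,0,0],[0.008,0,0.025,0,0],[0.007,0,0.025,0,0],[0.006,0,0.025,0,0],[0,0,0,0,0]]]'
python3 -c "
from h import *
go(.5135,-.3407,.227,-103.5)"
python3 chk.py
```

```text
clock: 20.5
tool_pos: [0.5043, -0.382, 0.2571]
orientation: [179.9, 0.0, -102.4]
force: [1.6, -0.3, -1.9]
opening: 0.0236
gripper_force: 30.0
clock: 20.92
tool_pos: [0.5032, -0.3872, 0.2373]
orientation: [179.9, 0.0, -102.4]
force: [-0.0, -0.7, -1.5]
opening: 0.0237
gripper_force: 30.0
t 20.92 pos [ 0.5032 -0.3872  0.2373] rpy [ 179.9    0.  -102.4] shift [-0.238 -0.001  0.052] rows>= 1.2 spin 0.013 F [-0.  -0.7 -1.5] M [ 0.13 -0.23 -0.1 ] op 0.0237 gf 30.0
drone_arm side [([384.4, 265.9], 0.91)]
drone_arm top []
motor side [([480.4, 319.5], 0.83)]
motor top [([428.2, 170.6], 0.56)]
clamp side [([432.4, 298.6], 0.88)]
clamp top []
-5 [384.2 258.4] [356.8 157.8] [477.3 321.7] [426.  170.5]
0 [383.5 261.7] [356.1 158.2] [478.2 318.3] [426.8 170.1]
5 [383.1 265.2] [355.7 158.7] [478.7 314.5] [427.4 169.8]
10 [383.1 268.8] [355.6 159.1] [478.7 310.6] [427.7 169.4]
20 [383.9 276.4] [356.2 160.2] [477.5 302.1] [427.5 168.4]
30 [385.9 284.2] [357.8 161.3] [474.6 293.2] [426.2 167.3]
40 [389.  292.3] [360.3 162.6] [470.2 284.2] [423.7 166.1]
mask 0.89 1238 left end 383 268.6666666666667 bbox 495 264 336
```

```bash
python3 -m creep '[[[0.003,0,0.02,0,0],[0,0,0,0,0],[0,0,0,0,0]]]'
python3 -c "
from h import *
go(.5135,-.3407,.227,-103.5)"
python3 chk.py; python3 chk.py | grep -v '^[-0-9]'
```

```text
clock: 21.62
tool_pos: [0.5035, -0.3877, 0.2345]
orientation: [-180.0, 0.0, -102.3]
force: [1.6, 0.5, -1.4]
opening: 0.0234
gripper_force: 30.0
t 21.62 pos [ 0.5035 -0.3877  0.2345] rpy [-180.     0.  -102.3] shift [-0.24   0.002  0.038] rows>= 1.2 spin 0.013 F [ 1.6  0.5 -1.4] M [ 0.43 -0.38 -0.06] op 0.0234 gf 30.0
drone_arm side [([386.7, 263.1], 0.58)]
drone_arm top []
motor side [([480.9, 318.8], 0.71)]
motor top [([427.6, 168.4], 0.6)]
clamp side [([431.2, 298.7], 0.78)]
clamp top []
-5 [384.2 259.6] [356.8 157.9] [477.2 323.1] [425.8 170.5]
0 [383.5 262.9] [356.1 158.3] [478.  319.6] [426.6 170.2]
5 [383.1 266.3] [355.7 158.8] [478.5 315.9] [427.2 169.8]
10 [383.1 269.9] [355.5 159.2] [478.5 311.9] [427.5 169.4]
20 [383.9 277.5] [356.1 160.3] [477.3 303.5] [427.3 168.5]
30 [385.9 285.4] [357.7 161.4] [474.5 294.6] [425.9 167.4]
40 [389.1 293.4] [360.3 162.6] [470.1 285.6] [423.5 166.2]
mask 0.85 1146 left end 384 269.0 bbox 493 265 336
drone_arm side [([386.8, 265.4], 0.8), ([333.7, 196.2], 0.48)]
drone_arm top []
motor side [([480.4, 318.1], 0.82), ([334.5, 193.9], 0.33)]
motor top [([428.8, 170.5], 0.43)]
clamp side [([436.0, 299.3], 0.67)]
clamp top []
mask 0.86 1187 left end 384 269.2 bbox 494 265 336
```

```bash
python3 -m creep '[[[0,0,-0.03,0,0],[0,0,-0.1,0,0],[0,0,-0.1,0,0],[0,0,-0.1,0,0],[0,0,-0.1,0,0],[0,0,-0.05,0,0],[0,0,0,0,0],[0,0,0,0,0]]]'
cat > lev.py <<'E'
from tilt import *
from scipy.optimize import least_squares
def run():
    a=snapshot('side');o=telemetry.get_obs();print(np.round(o['tool_pos'],4),np.round(o['orientation'],1),o['clock'])
    V=cv2.cvtColor(a['frame'],cv2.COLOR_RGB2HSV)[...,2].astype(float)
    pts=[]
    for t0 in(2,):
        for s in np.r_[-122:-24:4]:
            c=proj(a,arm_pt(o,t0,[s,0,0]))[0];d=proj(a,arm_pt(o,t0,[s+5,0,0]))[0]-c;d/=np.linalg.norm(d);n=np.array([-d[1],d[0]])
            k=np.arange(-12,12.1,.25);q=(c+k[:,None]*n).astype(np.float32)
            v=cv2.remap(V.astype(np.float32),q[:,0:1],q[:,1:2],1).ravel();w=np.clip((75-v)/40,0,1)
            if w.sum()>4: pts.append((s,(k*w).sum()/w.sum(),w.sum()*.25))
    pts=np.array(pts);print('s,off,width',np.round(pts[::3],1).tolist())
    co=np.polyfit(pts[:,0],pts[:,1],1)
    dd=lambda t:np.array([(lambda A,B:(B-A))(*[proj(a,arm_pt(o,t,[s,0,0]))[0] for s in(-120,-30)])])[0]
    d0=dd(2);n=np.array([-d0[1],d0[0]])/np.linalg.norm(d0);meas=co[0]*90
    # tilt whose endpoints differ by meas along n
    ts=np.arange(-15,20,.5);r=[dd(t)@n for t in ts];print('tilt',np.interp(meas,r if r[0]<r[-1] else r[::-1],ts if r[0]<r[-1] else ts[::-1]),'resid',np.std(pts[:,1]-np.polyval(co,pts[:,0])))
    for q in("drone_arm","motor"): print(q,[(np.round(d['uv'],1).tolist(),round(d['confidence'],2)) for d in nets.landmark_of(a,q) if d['uv'][0]>330],[np.round(proj(a,arm_pt(o,t,[-130,0,0] if q!="motor" else [95,0,24]))[0],1).tolist() for t in(-5,0,5)])
    return a,o
if __name__=='__main__': run()
E
python3 lev.py
```

```text
clock: 23.18
tool_pos: [0.5032, -0.3876, 0.3306]
orientation: [-180.0, 0.0, -102.4]
force: [-1.1, 1.6, -3.3]
opening: 0.0237
gripper_force: 30.0
[ 0.503  -0.3874  0.3296] [ 179.9    0.  -102.4] 23.2333
s,off,width [[-122.0, 1.1, 6.7], [-110.0, 1.2, 7.3], [-98.0, -7.2, 6.2], [-86.0, -7.0, 6.0], [-74.0, -7.5, 7.1], [-62.0, -7.3, 7.4], [-50.0, -7.3, 7.6], [-38.0, -7.2, 7.2], [-26.0, -5.6, 7.3]]
tilt 14.909027960892821 resid 2.217439579194936
drone_arm [([393.0, 233.0], 0.78)] [[391.2, 228.2], [390.4, 231.9], [389.9, 235.7]]
motor [([496.5, 283.7], 0.86)] [[492.3, 289.4], [493.3, 285.5], [493.9, 281.3]]
```

```bash
sed -i 's/np.arange(-12,12.1,.25)/np.arange(-6.5,6.6,.25)/; s/for s in np.r_\[-122:-24:4\]/for s in np.r_[-124:-44:4]/' lev.py; python3 lev.py; python3 - <<'E'
from lev import *
a=snapshot('side');o=telemetry.get_obs()
im=cv2.resize(a['frame'][200:310,370:516,::-1],(800,600),interpolation=2)
k=np.array([800/142,600/110])
for t,c in((0,(0,255,255)),(5,(0,255,0))):
    p=[tuple(((proj(a,arm_pt(o,t,L))[0]-[370,200]+.5)*k).astype(int)) for L in([-130,0,0],[110,0,0])]
    cv2.line(im,tuple(map(int,p[0])),tuple(map(int,p[1])),c,1)
cv2.imwrite('pics/k.png',im)
E
```

```text
[ 0.5031 -0.3875  0.3291] [ 179.9    0.  -102.4] 23.3833
s,off,width [[-124.0, 1.3, 4.1], [-112.0, 1.6, 8.0], [-100.0, -4.6, 3.3], [-88.0, -3.5, 4.1], [-76.0, -4.7, 3.6], [-64.0, -4.6, 3.7], [-52.0, -4.6, 3.8]]
tilt 18.71272764724394 resid 1.601579151832904
drone_arm [([395.7, 236.1], 0.78)] [[391.2, 228.4], [390.4, 232.1], [390.0, 235.9]]
motor [([494.7, 282.7], 0.72)] [[492.3, 289.6], [493.3, 285.7], [493.9, 281.5]]
```

View pics/k.png

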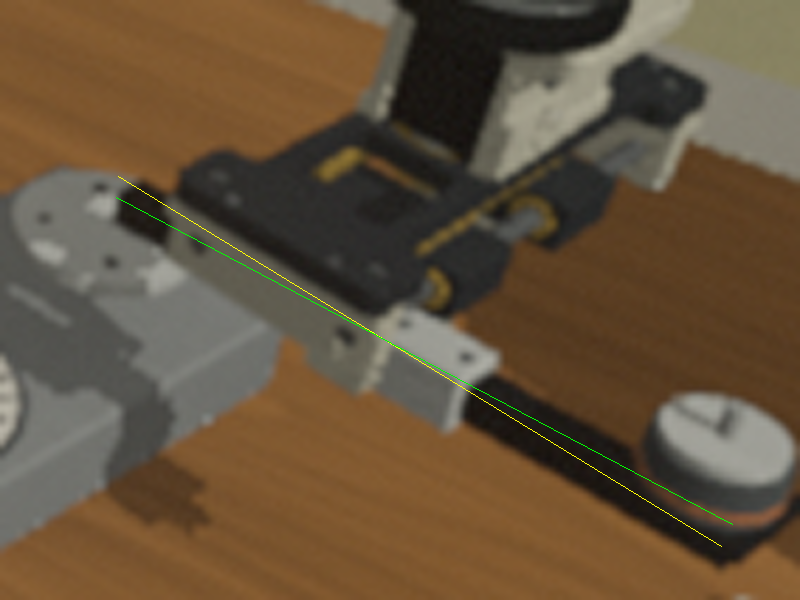

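The picture shows the arm held nearly level, with the motor can upright at (720,430) and the foot at (118,205), a few degrees motor-up. I'll measure the slope numerically on the clear tube stretches.

```bash
cat > lev2.py <<'E'
from tilt import *
from scipy.optimize import least_squares
def tilt(a,o,seg,thr=75,t=3.,h=7):
    V=cv2.GaussianBlur(cv2.cvtColor(a['frame'],cv2.COLOR_RGB2HSV)[...,2],(0,0),.5).astype(np.float32)
    x=[t,0,0]
    def ap(x,s): 
        P=arm_pt(o,x[0],[s,0,0]);return P+[0,0,x[1]]
    obs=[]
    for s in seg:
        c=proj(a,ap(x,s))[0];d=proj(a,ap(x,s+5))[0]-c;d/=np.linalg.norm(d);n=np.array([-d[1],d[0]])
        k=np.arange(-h,h+.1,.25);q=(c+k[:,None]*n).astype(np.float32);v=cv2.remap(V,q[:,0:1],q[:,1:2],1).ravel()
        w=np.clip((thr-v)/30,0,1)
        if w.sum()>8: obs.append((s,c+n*(k*w).sum()/w.sum(),n,w.sum()*.25,(k*w).sum()/w.sum()))
    print([(int(s),round(wd,1),round(of,1)) for s,_,_,wd,of in obs])
    r=least_squares(lambda y:[(proj(a,ap(y,s))[0]-c)@n for s,c,n,_,_ in obs],[t,0],x_scale=[1,.001],loss='soft_l1',f_scale=.5)
    print('tilt',r.x,np.round(r.fun,2))
if __name__=='__main__':
    a=snapshot('side');o=telemetry.get_obs()
    tilt(a,o,np.r_[-126:-110:3,30:68:4]);tilt(a,o,np.r_[30:68:4])
    for q in("drone_arm","motor","clamp"): print(q,[(np.round(d['uv'],1).tolist(),round(d['confidence'],2)) for d in nets.landmark_of(a,q) if d['uv'][0]>330])
E
python3 lev2.py
```

```text
[(-123, np.float32(6.7), np.float64(1.2)), (-120, np.float32(8.0), np.float64(1.0)), (-117, np.float32(8.3), np.float64(0.9)), (-114, np.float32(8.3), np.float64(1.0)), (-111, np.float32(7.9), np.float64(1.3)), (30, np.float32(9.5), np.float64(0.6)), (34, np.float32(9.8), np.float64(0.6)), (38, np.float32(9.9), np.float64(0.4)), (42, np.float32(9.9), np.float64(0.6)), (46, np.float32(10.1), np.float64(0.5)), (50, np.float32(10.4), np.float64(0.3)), (54, np.float32(10.4), np.float64(0.2)), (58, np.float32(10.5), np.float64(0.2)), (62, np.float32(10.5), np.float64(0.3)), (66, np.float32(10.6), np.float64(0.2))]
tilt [ 3.77735134e+00 -1.77513369e-03] [-0.04  0.08  0.17  0.07 -0.22 -0.17 -0.16 -0.01 -0.18 -0.08  0.11  0.12
  0.11  0.06  0.11]
[(30, np.float32(9.5), np.float64(0.6)), (34, np.float32(9.8), np.float64(0.6)), (38, np.float32(9.9), np.float64(0.4)), (42, np.float32(9.9), np.float64(0.6)), (46, np.float32(10.1), np.float64(0.5)), (50, np.float32(10.4), np.float64(0.3)), (54, np.float32(10.4), np.float64(0.2)), (58, np.float32(10.5), np.float64(0.2)), (62, np.float32(10.5), np.float64(0.3)), (66, np.float32(10.6), np.float64(0.2))]
tilt [ 5.03110654e+00 -3.07454447e-03] [-0.01 -0.03  0.09 -0.12 -0.05  0.1   0.08  0.03 -0.06 -0.04]
drone_arm [([394.3, 234.7], 0.78)]
motor [([494.5, 286.1], 0.89)]
clamp [([444.9, 266.8], 0.67)]
```

Tilt is 3.8° motor-up, in line with the contact height. I'll press again about 8–9 mm deeper to level it.

```bash
python3 -m creep '[[[0,0,0.1,0,0],[0,0,0.15,0,0],[0,0,0.12,0,0],[0,0,0.07,0,0],[0,0,0.03,0,0],[0,0,0,0,0]]]'
python3 -m creep '[[[0,0,0.015,0,0],[0,0,0.015,0,0],[0,0,0.015,0,0],[0,0,0,0,0],[0,0,0,0,0]]]'
python3 -c "
from h import *
go(.503,-.3875,.2255)"
python3 -m creep '[[[0,0,-0.03,0,0],[0,0,-0.1,0,0],[0,0,-0.1,0,0],[0,0,-0.1,0,0],[0,0,-0.1,0,0],[0,0,-0.1,0,0],[0,0,0,0,0],[0,0,0,0,0]]]'
python3 lev2.py; python3 lev2.py|grep tilt
```

```text
clock: 24.23
tool_pos: [0.5031, -0.3876, 0.2352]
orientation: [179.8, 0.0, -102.3]
force: [-0.6, 0.2, -1.6]
opening: 0.0237
gripper_force: 30.0
clock: 24.65
tool_pos: [0.5038, -0.3879, 0.2284]
orientation: [-179.9, -0.0, -102.3]
force: [0.3, 0.3, -0.2]
opening: 0.0237
gripper_force: 30.0
t 24.65 pos [ 0.5038 -0.3879  0.2284] rpy [-179.9   -0.  -102.3] shift [-0.001  0.004  0.014] rows>= 0.1 spin None F [ 0.3  0.3 -0.2] M [ 0.17 -0.3  -0.09] op 0.0237 gf 30.0
clock: 25.32
tool_pos: [0.5035, -0.3877, 0.3353]
orientation: [-179.8, -0.0, -102.3]
force: [0.6, 0.0, -2.7]
opening: 0.0236
gripper_force: 30.0
[(-126, np.float32(4.5), np.float64(-1.9)), (-123, np.float32(7.7), np.float64(-2.0)), (-120, np.float32(8.5), np.float64(-2.0)), (-117, np.float32(8.6), np.float64(-2.0)), (-114, np.float32(8.7), np.float64(-1.9)), (-111, np.float32(8.2), np.float64(-1.8)), (30, np.float32(10.0), np.float64(0.0)), (34, np.float32(10.1), np.float64(0.1)), (38, np.float32(10.1), np.float64(0.3)), (42, np.float32(10.4), np.float64(0.3)), (46, np.float32(10.4), np.float64(0.3)), (50, np.float32(10.4), np.fl
[... 399 characters left out ...]
at32(10.1), np.float64(0.3)), (42, np.float32(10.4), np.float64(0.3)), (46, np.float32(10.4), np.float64(0.3)), (50, np.float32(10.4), np.float64(0.3)), (54, np.float32(10.6), np.float64(0.3)), (58, np.float32(10.5), np.float64(0.5)), (62, np.float32(10.7), np.float64(0.6)), (66, np.float32(10.6), np.float64(0.7))]
tilt [0.79794163 0.00137474] [ 0.02  0.02 -0.09 -0.01 -0.04  0.04  0.1   0.03 -0.02 -0.06]
drone_arm [([395.7, 231.9], 0.64)]
motor [([498.3, 281.9], 0.71)]
clamp [([443.7, 267.2], 0.94)]
tilt [ 0.58010984 -0.00166408] [-0.06  0.11  0.15 -0.   -0.08 -0.02 -0.06 -0.14 -0.15 -0.11 -0.1  -0.1
tilt [ 2.02139416 -0.00313781] [ 0.12  0.   -0.04 -0.04 -0.07 -0.11  0.12 -0.05  0.01  0.06]
```

Level to within about 1°. Now to the plate: move, then spin gently to yaw −20 at a safe height.

```bash
python3 -m creep '[[[-0.05,-0.01,0,0,0],[-0.1,-0.02,0,0,0],[-0.15,-0.03,0,0,0],[-0.15,-0.03,0,0,0],[-0.15,-0.03,0,0,0],[-0.12,-0.03,0,0,0],[-0.08,-0.02,0,0,0],[-0.03,0,0,0,0]]]'
python3 -m creep '[[[0,0,0,-0.03,0],[0,0,0,-0.06,0],[0,0,0,-0.06,0],[0,0,0,-0.06,0],[0,0,0,-0.06,0],[0,0,0,-0.06,0],[0,0,0,-0.06,0],[0,0,0,-0.06,0]]]'
python3 -m creep '[[[0,0,0,-0.06,0],[0,0,0,-0.06,0],[0,0,0,-0.06,0],[0,0,0,-0.06,0],[0,0,0,-0.06,0],[0,0,0,-0.06,0],[0,0,0,-0.06,0],[0,0,0,-0.04,0]]]'
python3 -m creep '[[[0,0,0,0,0],[0,0,0,0,0],[0,0,0,0,0]]]'
python3 -c "
from h import *
go(.4901,-.2157,.326,-20)"
```

```text
clock: 26.38
tool_pos: [0.5735, -0.2303, 0.3336]
orientation: [-180.0, 0.0, -102.2]
force: [-0.2, -0.0, -3.3]
opening: 0.0235
gripper_force: 30.0
clock: 27.05
tool_pos: [0.5719, -0.2329, 0.3335]
orientation: [180.0, 0.0, -61.6]
force: [-0.8, 0.6, -2.7]
opening: 0.0237
gripper_force: 30.0
clock: 27.72
tool_pos: [0.5719, -0.233, 0.3334]
orientation: [180.0, 0.0, -20.2]
force: [0.2, 0.2, -2.6]
opening: 0.0235
gripper_force: 30.0
clock: 27.97
tool_pos: [0.572, -0.2329, 0.3336]
orientation: [180.0, 0.0, -20.6]
force: [-0.6, -0.1, -1.3]
opening: 0.0234
gripper_force: 30.0
t 27.97 pos [ 0.572  -0.2329  0.3336] rpy [180.    0.  -20.6] shift [-0.414  0.064  0.038] rows>= 2.0 spin -0.006 F [-0.6 -0.1 -1.3] M [-0.05  0.11  0.01] op 0.0234 gf 30.0
```

```bash
python3 -m creep '[[[-0.05,0.01,0,0,0],[-0.1,0.015,0.01,0,0],[-0.1,0.015,0.01,0,0],[-0.1,0.015,0.01,0,0],[-0.05,0.01,0.008,0,0],[-0.014,0,0,0,0],[0,0,0,0,0],[0,0,0,0,0]]]'
cat > fin.py <<'E'
from lev2 import *
a=snapshot('side');b=snapshot('top');o=telemetry.get_obs()
print(o['clock'],np.round(o['tool_pos'],4),o['orientation'])
tilt(a,o,np.r_[-126:-40:6,28:68:4],t=0.7)
M=arm_pt(o,.7,[95,0,24]);print('motor model',M,'pred px',proj(a,M),proj(b,M))
u=[[d for d in nets.landmark_of(s,'motor') if np.linalg.norm(np.array(d['uv'])-proj(s,M)[0])<15] for s in(a,b)]
print([[(np.round(d['uv'],1).tolist(),round(d['confidence'],2)) for d in x] for x in u])
if u[0] and u[1]: print('tri',tri([a,b],[u[0][0]['uv'],u[1][0]['uv']]))
d=[x for x in nets.landmark_of(a,'drone_arm') if x['uv'][0]>300];print('foot',[(np.round(x['uv'],1).tolist(),round(x['confidence'],2)) for x in d],proj(a,arm_pt(o,.7,[-130,0,0])))
# can top face in top view
hsv=cv2.cvtColor(b['frame'],cv2.COLOR_RGB2HSV);c=proj(b,M)[0].astype(int)
roi=((hsv[...,2]>120)&(hsv[...,1]<60)).astype(np.uint8)[c[1]-14:c[1]+15,c[0]-14:c[0]+15]
for r in roi: print(''.join('.#'[x] for x in r))
cv2.imwrite('pics/fin.png',cv2.resize(a['frame'][:,:,::-1],(800,600)))
E
python3 fin.py
```

```text
clock: 28.63
tool_pos: [0.4906, -0.2162, 0.3266]
orientation: [-180.0, -0.1, -20.4]
force: [1.0, -0.1, -2.5]
opening: 0.0238
gripper_force: 30.0
28.7333 [ 0.4909 -0.2162  0.3262] [-1.79999399e+02 -4.33660201e-02 -2.04460015e+01]
[(-126, np.float32(5.0), np.float64(-0.4)), (-120, np.float32(9.0), np.float64(0.2)), (-114, np.float32(8.9), np.float64(0.2)), (-108, np.float32(8.5), np.float64(0.5)), (-102, np.float32(8.3), np.float64(0.4)), (-96, np.float32(8.5), np.float64(0.4)), (-90, np.float32(8.2), np.float64(0.4)), (-84, np.float32(8.3), np.float64(0.3)), (-78, np.float32(8.4), np.float64(0.4)), (-72, np.float32(8.3), np.float64(0.4)), (-66, np.float32(8.2), np.float64(0.4)), (-60, np.float32(8.6), np.float64(0.4)), (-54, np.float32(8.8), np.float64(0.7)), (-48, np.float32(8.9), np.float64(0.8)), (-42, np.float32(8.8), np.float64(0.8)), (28, np.float32(6.9), np.float64(-2.4)), (32, np.float32(6.3), np.float64(-3.3)), (36, np.float32(6.7), np.float64(-3.7)), (40, np.float32(7.7), np.float64(-3.3)), (44, np.float32(10.2), np.float64(-1.9)), (48, np.float32(10.8), np.float64(-1.4)), (
[... 819 characters left out ...]
..........
###..........................
#########....#######.........
##########..#########........
#########..###########.......
.########..############......
.########..###############...
.............................
.............................
.............................
.............................
.............................
.............................
.............................
.............................
.............................
.............................
.............................
.............................
.............................
.............................
.............................
.............................
.............................
```

```bash
cat > can.py <<'E'
from lev2 import *
import pickle
a0,b0=pickle.load(open('pics/ab.pkl','rb'))
a=snapshot('side');b=snapshot('top');o=telemetry.get_obs()
for n,s,s0 in(('side',a,a0),('top',b,b0)):
    F=proj(s,arm_pt(o,.7,[95,0,34]))[0];c=F.round().astype(int)
    hsv=cv2.cvtColor(s['frame'],cv2.COLOR_RGB2HSV)
    df=np.abs(s['frame'].astype(int)-s0['frame']).sum(2)
    R=16
    print(n,'pred face',F,'roi origin',c-R)
    for v in range(c[1]-R,c[1]+R+1):
        print(''.join(' ' if df[v,u]<45 else ('#' if hsv[v,u,2]>115 and hsv[v,u,1]<70 else ('o' if hsv[v,u,1]>=90 and hsv[v,u,2]>70 else '.')) for u in range(c[0]-R,c[0]+R+1)))
    t=np.linspace(0,2*np.pi,40);E=proj(s,np.array([arm_pt(o,.7,[95+21*np.cos(x),21*np.sin(x),34]) for x in t]));print('pred ellipse bbox',E.min(0)-(c-R),E.max(0)-(c-R))
    e=[proj(s,arm_pt(o,.7,L))[0]-(c-R) for L in([110,8,8],[110,-8,8],[110,0,-8])];print('tip',np.round(e,1).tolist())
    for q in('motor',): print([(np.round(d['uv']-(c-R),1).tolist(),round(d['confidence'],2)) for d in nets.landmark_of(s,q) if np.linalg.norm(d['uv']-F)<25])
E
python3 can.py
```

```text
side pred face [397.6314105  204.52368042] roi origin [382 189]
o                                
                                 
                                 
                                 
                                 
                                 
                                 
                                 
o                                
..           oooooooo            
...o       o#########oo          
.....     o############.o        
......   o########.######o       
.......o .#######.########o      
..........#################      
 o.........################o     
  o.........###############o     
ooooo.........#############      
ooo  .................####.      
.oo  o..................#..      
...oo.....................o      
...........................      
............................     
.............................    
.............................o   
.............................    
.............................    
.............................o   
............................#o   
..........................###o   
................
[... 869 characters left out ...]
oooooo....................oo...
oooooooooo.................oo....
ooooooooooo................o.....
oooooooooooo..............oo.....
ooooooooooooo.............o......
ooooooooooooo............oo......
oooooooooooooo............o......
oooooooooooooo..........oo.......
oooooooooooooo..........oo.......
ooooooooooooooo.........oo.......
ooooooooooooooo.........oo.......
ooooooooooooooo.........o........
ooooooooooooooo........oo........
oooooooooooooooo.......oo........
oooooooooooooooo.......oo........
oooooooooooooooo.......oo........
pred ellipse bbox [9.23519081 9.38755345] [23.26629265 23.25773993]
tip [[13.3, 12.4], [18.3, 14.0], [14.6, 14.1]]
[([13.8, 13.7], 0.74), ([4.0, 24.5], 0.35)]
```

```bash
python3 - <<'E'
from lev2 import *
a=snapshot('side');b=snapshot('top');o=telemetry.get_obs()
print(arm_pt(o,.7,[95,0,34]),tri([a,b],[(399.6,203.3),(359.5,131.4)]))
X=np.array([.593,-.253,.08])
# plate recheck in side view from the clean frame
import pickle;a0,b0=pickle.load(open('pics/ab.pkl','rb'))
hsv=cv2.cvtColor(a0['frame'],cv2.COLOR_RGB2HSV)
c=proj(a0,X)[0].round().astype(int);t=np.linspace(0,6.28,60)
E=proj(a0,np.c_[X[0]+.04*np.cos(t),X[1]+.04*np.sin(t),0*t+.08]);print('pred plate bbox side',E.min(0),E.max(0),proj(b0,X),proj(a0,X))
v=hsv[c[1]-14:c[1]+15,c[0]-21:c[0]+22,2]
print(c-[21,14]);
for r in v: print(' '.join('%3d'%x for x in r[::2]))
E
```

```text
[ 0.59193178 -0.25406163  0.19326365] (array([ 0.59421889, -0.25710782,  0.19690477]), np.float64(0.038278583768054056))
pred plate bbox side [372.21798647 231.06028211] [405.79806986 252.23429743] [[349.7028929 138.4281255]] [[388.84144496 241.29298234]]
[368 227]
118 118 118 117 117 119 124 126 125 120 117 115 112 109 110 111 113 116 115 117 117 116
118 117 118 118 117 116 119 123 127 125 121 117 115 113 110 110 112 116 116 115 116 116
113 118 119 118 116 116 113 120 122 124 123 122 117 115 113 111 109 112 115 116 116 117
110 114 118 119 117 110 110 115 117 120 127 124 121 118 115 113 110 108 111 115 115 114
112 110 115 118 112 111 134 134 132 135 138 133 126 122 119 115 113 111 108 111 113 114
118 113 111 112 116 134 150 150 150 150 148 145 138 127 123 117 115 114 111 109 108 113
124 118 111 109 138 150 149 150 152 139 132 150 148 141 132 121 118 115 113 111 109 109
124 123 102 123 151 152 150 149 149 125  98 150 151 149 144 131 121 117 115 114 112 110
112 109  88 145 151 151 150 148 148 138 124 150 151 149 149 143 128 123 118 116 112 112
 86  82 104 153 151 151 151 149 147 148 14
[... 1017 characters left out ...]
  79  78  77  84 113 141 148 148 150 125 100 149 149 150 149 149 151 131 110 110 113
 79  77  78  79  78  93 119 143 147 149 142 132 151 149 149 150 150 148 121 110 111 110
 94  79  78  77  77  86 101 124 138 148 148 149 151 151 149 150 148 139 114 111 112 110
109  87  78  76  76  80  91 109 122 136 144 149 150 153 151 147 144 125 110 111 112 113
107 100  94  77  77  77  78  94 114 123 134 142 145 148 147 143 131 113 110 112 111 112
108 107 109  93  79  77  75  79 100 108 124 137 138 140 138 129 114 110 110 111 112 111
107 108 107 106  94  95  78  84  87  93 114 127 126 127 122 114 111 111 109 111 111 111
107 108 108 106 107 106  95  98  99 102 108 110 110 109 109 109 111 109 109 111 111 112
```

Motor centre is within about 4 mm of the plate axis and about 10.4 cm above it. One tiny trim, settle, then hand in.

```bash
python3 -m creep '[[[0,-0.01,0.015,0,0],[0,0,0,0,0],[0,0,0,0,0],[0,0,0,0,0],[0,0,0,0,0],[0,0,0,0,0],[0,0,0,0,0],[0,0,0,0,0]]]'
python3 - <<'E'
from lev2 import *
a=snapshot('side');o=telemetry.get_obs();tilt(a,o,np.r_[-120:-56:6],t=.7)
print(arm_pt(o,.7,[95,0,24]),o['clock'],o['opening'],o['force'],np.abs(o['qvel']).max())
print(workorder.close_job())
E
```

```text
clock: 29.85
tool_pos: [0.4907, -0.2142, 0.3231]
orientation: [-180.0, -0.0, -20.4]
force: [-0.3, -0.2, -2.1]
opening: 0.0237
gripper_force: 30.0
[(-120, np.float32(8.8), np.float64(0.3)), (-114, np.float32(8.9), np.float64(0.3)), (-108, np.float32(8.8), np.float64(0.2)), (-102, np.float32(8.4), np.float64(0.5)), (-96, np.float32(8.2), np.float64(0.5)), (-90, np.float32(8.5), np.float64(0.4)), (-84, np.float32(8.2), np.float64(0.4)), (-78, np.float32(8.1), np.float64(0.4)), (-72, np.float32(8.3), np.float64(0.5)), (-66, np.float32(8.4), np.float64(0.4)), (-60, np.float32(8.5), np.float64(0.4))]
tilt [ 0.17441498 -0.00200274] [ 0.04  0.05  0.12 -0.18 -0.08 -0.01  0.02 -0.02 -0.05  0.01  0.09]
[ 0.59264178 -0.25224745  0.18039125] 29.9 0.023528467387270803 [ 0.05978122  0.41450409 -2.29758828] 0.11215713274115939
the job is handed in; nothing more can be done
None
```

Job handed in at 29.9 s: the knob is at its zero stop, and the drone arm is held level (within about 1°) with its motor over the load plate's middle, about 10 cm above it; I levelled it by pressing its foot on the gauge housing, since the moves cannot tilt the tool.

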